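# Press a connector hood and a board module into their foam cutouts

### The arm

A 6-joint arm with a two-finger parallel gripper is mounted at the origin on the work surface. World frame = base frame: x ahead of the robot, y to its left, z up, the work surface at z = 0. Lengths are in m, angles in rad, forces in N, time in s.
With the tool pointing down it reaches from about 0.35 to 0.85 m from the base axis. Payload 8.1 kg.
Tool frame: the origin (TCP) lies on the mounting face of the last link; the fingertips stand 186 mm ahead of it and the grasp point (between the pads) lies 167 mm ahead of it; z points along the fingers, y is the line along which they close (so a half turn about z gives the same grasp; the last joint's range is limited). The gripper opens to 93 mm and grips with 3 to 60 N. Pads are 15 mm wide; open, the fingers measure 128 mm over their backs; the gripper's body (75 mm by 188 mm) begins 65 mm behind the grasp point.
Start: joints at [1.217, 0.13, 1.488, -0, 1.523, -0.085], TCP at [0.159, 0.578, 0.405] pointing down, gripper open.
Joint ranges: [-2.96, 2.96], [-0.89, 2.26], [0.02, 2.5], [-1.34, 4.48], [0, 2.73], [-2.66, 2.66]. Speed limits (rad/s): [2.39, 2.39, 2.79, 3.14, 3.14, 3.14].

### API

Orientations are given as a rotation vector (axis times angle).
In Python, from plant import read_state, read_camera, camera_params, close_job gives the robot as it stands. The module is installed in compiled form; this text tells all that it offers.
- The arm moves only by the tool servo_tool, never from a script. Its argument "increments" is a list of rows, each an object with "slide": the shift along the tool's x, y, z in mm, a list of three; "dr": the turn, a rotation vector about the tool's x, y, z in rad, a list of three; "jaw": the closure, from 0 (fully open) to 1 (shut). In form: [{"slide": [x, y, z], "dr": [ax, ay, az], "jaw": jaw}, ...]. A call has 1 to 20 rows; each row is the pose to reach, as a shift and turn from the pose commanded when the call began, along the tool's axes at that moment; what a row does not reach only later rows make up. A row lasts 1/10 s, in which the tool goes at most 50 mm and 8.59 degrees, less where a joint would pass 70% of its speed; a pose out of reach is approached as far as the arm can. A call with a gripper value outside its range is refused whole. The fingers move at their own pace and stop on an object; "force" is the grip in N (left out, the last holds). Time passes only in rows, so rows that repeat a pose let the fingers close. It gives the time, the measured TCP pose, the force, the opening and the grip force at its end, in the units of the state.
- read_state(): the state, without advancing time (a new reading comes with each control period).
- read_camera(name): name is "scene" or "top" or "wrist"; returns (picture, depth): 420x560x3 uint8, red, green, blue; 420x560 float32, m along the optical axis (not along the pixel's ray), 0 where there is no reading.
- camera_params(name): a dict with "fx", "fy", "cx", "cy" (pixels), "rvec" (rotation vector, rad) and "tvec" (3), from world to camera coordinates, as OpenCV has them. Camera axes: x right, y down, z forward; pixel columns grow to the right and rows downward; lengths in m; the calibration is good to about 2 mm. The wrist camera is an equidistant fisheye: a pixel r from the principal point sees the ray r / f radians off the axis. A picture is of the moment at which its call begins: read the wrist's pose just before it. camera_params takes no time and is no camera call; for the wrist camera it gives the pose at the moment of the call.
- close_job(): hands the job in; it is judged then, once.
The state is a dict: "t": time; "q": joint angles; "dq": joint speeds; "joint_torque": joint torques, N m; "tool_pos": TCP position; "orientation": TCP orientation; "force": force on the tool from outside, world axes, zero at the start; "wrist_torque": the same for the moment, N m; "opening": finger opening in m; "gripper_force": force on a finger pad.
Only numpy, scipy, OpenCV 4.12 (cv2) and the standard library are available. Lean on these libraries where they do the work, as an engineer would, in place of code of your own. Each camera call takes 0.05 s, during which the arm holds its last target. There are 200 camera calls.

### The job

Pack the repaired parts away: put the T-shaped connector hood and the L-shaped board module into their matching cutouts in the foam insert, the module with both its holes over the two dowels, and press each one down past the foam's gripping lips until it is fully home, its top flush with the foam. Leave the spray can, the tool cup, the flux tin and the screwdriver standing and lying where they are.

Things in the scene. Friction and masses are not known exactly. Their poses are not given: they have to be found in the camera images.
- foam: Fixed foam insert in a grey tray, 158 x 258 mm (x, y), 45 mm high, dark over a pale bottom layer; yaw within 0.35 of 0. Origin: centre of its underside, z up. Two 28 mm deep cutouts open at its top, pale floor at height 17 mm: T-shaped on its +y half, L-shaped on its -y half. Each has its part's outline plus 2 mm all round and takes it at the foam's own yaw. No finger notches.
- hood_seat (a point): Centre of the floor of the T-shaped cutout, 17 mm above the bench, at (0, +66 mm) in the foam's frame, axes as the foam's: the hood's origin lies here when it is home.
- module_seat (a point): Centre of the floor of the L-shaped cutout, 17 mm above the bench, at (0, -60 mm) in the foam's frame, axes as the foam's, midway between the dowels: the module's origin lies here when it is home.
- hood_lip (a point): Top of the springy lip on the -x end wall of the T-shaped cutout; its twin is on the +x end wall (the L-shaped cutout has two alike). Each is 24 mm wide and slopes 4.5 mm into the cutout, 11 mm down. A part laid in rests on its two lips 6 to 14 mm down, so 14 to 22 mm proud; about 5 to 25 N of push near its middle makes it snap past them and home.
- dowel_far (a point): Tip of the +x one of two fixed upright steel dowels in the L-shaped cutout, 7 mm in diameter, tapered over the top 6 mm; the tip is 53 mm above the bench, 8 mm above the foam's top.
- dowel_near (a point): Tip of the other, -x dowel, of the same size and height, 72 mm from the first.
- hood: Loose T-shaped grey plastic connector hood, 28 mm thick, 0.14 to 0.28 kg, flat on the bench left or right of the foam at any yaw. Origin on its underside, z up. Crossbar: x from 10 to 40 mm, y from -45 to 45 mm. Stem: x from -40 to 10 mm, y from -18 to 18 mm (36 mm wide, grip it across y). Centre of mass at x = 9 mm, y = 0.
- module: Loose L-shaped board module, aluminium frame with a green board on top, 28 mm thick, 0.17 to 0.35 kg, flat on the bench left or right of the foam at any yaw. Origin on its underside, z up. Main block: x from -50 to 50 mm, y from -25 to 25 mm (50 mm wide, grip it across y). Foot: x from 20 to 50 mm, y from 25 to 48 mm. Two 11 mm vertical through holes at x = +36 and -36 mm, y = 0.
- can: Bystander: upright spray can, 52 mm in diameter, 170 mm tall. Origin: centre of its underside.
- cup: Bystander: upright black tool cup, 72 mm in diameter, 95 mm tall, with tools sticking up to 146 mm. Origin: centre of its underside.
- tin: Bystander: round flux tin, 76 mm in diameter, 28 mm high, between the robot and the foam. Origin: centre of its underside.
- screwdriver: Bystander: screwdriver 200 mm long lying beyond the foam, roughly along y. Origin: below its middle; it lies along its x axis.
Things that resemble listed ones, but are neither listed nor needed, are in the scene too. What is shaped like the module but blue or purple is not meant.

How it is judged:
By the outcome, as a careful person would: the job done as asked, in the order asked, and still so for the second after the job is handed in, with the robot touching nothing.
It also fails if it takes over 72 s, if anything falls off the work surface, if the arm or the gripper's body presses on something with over 40 N, if the wrist force passes 120 N, or if a joint passes its speed limit or range.

## Working session

There is one attempt and no reset: what is moved stays moved. The work goes in short steps, Python scripts to look and compute and a tool call to move; the robot and the scene stay as the last step left them, time stands still between calls to the robot, and variables do not carry over. Pictures are saved under pics/ and viewed, at most 12 in all, crops included, and the job is handed in when it is done.

Besides the shell and the picture viewer there is one more tool, called after "Request:" by a JSON object that holds its "fn" and its "kwargs". servo_tool: Moves the arm, as the interface text tells. Its arguments: {"type":"object","properties":{"increments":{"type":"array"},"force":{"type":"number"}},"required":["increments"]}

```bash
mkdir -p pics
cat > h.py <<'E'
import numpy as np, cv2
from plant import *
from scipy.spatial.transform import Rotation as R
def cam(n):
    p=camera_params(n); return p,R.from_rotvec(p['rvec']).as_matrix(),np.array(p['tvec'])
def ray(n,uv,pp=None):
    p,Rm,t=pp or cam(n); uv=np.atleast_2d(np.asarray(uv,float))
    x=(uv[:,0]-p['cx'])/p['fx']; y=(uv[:,1]-p['cy'])/p['fy']
    if n=='wrist':
        r=np.hypot(x,y)+1e-12; d=np.c_[np.sin(r)*x/r,np.sin(r)*y/r,np.cos(r)]
    else: d=np.c_[x,y,np.ones(len(x))]
    return -Rm.T@t, d@Rm
def onz(n,uv,z,pp=None):
    c,d=ray(n,uv,pp); return c+d*((z-c[2])/d[:,2])[:,None]
E
python3 - <<'E'
from h import *
for n in ('top','scene'):
    im,d=read_camera(n); np.savez(f'{n}0.npz',im=im,d=d); cv2.imwrite(f'pics/{n}0.png',im[:,:,::-1])
    p,Rm,t=cam(n); print(n,p['fx'],-Rm.T@t, Rm[2])
print(read_state())
E
```

```text
top 426.33034759608586 [ 0.43743903 -0.0636216   1.1198632 ] [ 0.12606646  0.01829217 -0.99185314]
scene 528.6776743193577 [1.35576548 0.25768187 1.0780312 ] [-0.60180238 -0.25084847 -0.7582275 ]
{'t': 0.1, 'q': array([ 1.21661765e+00,  1.31095526e-01,  1.48918866e+00, -5.11741153e-06,
        1.52301598e+00, -8.54009734e-02]), 'dq': array([-3.91475920e-04, -1.51457646e-03, -8.35900437e-04,  2.47210317e-05,
       -6.28650725e-04, -1.34056075e-03]), 'joint_torque': array([ 1.19210625e-03, -5.61335027e+01, -4.93098736e+01,  7.70850666e-02,
        2.88598740e-02, -4.20089725e-05]), 'tool_pos': array([0.15923763, 0.57826238, 0.40377614]), 'orientation': array([-4.20875591e-01, -3.11290116e+00,  2.61907582e-03]), 'force': array([ 0.27930719,  0.70138352, -0.27780598]), 'wrist_torque': array([-0.04521529,  0.02822143, -0.02085067]), 'gripper_force': 0.0, 'opening': 0.09259704234869721}
```

View pics/top0.png

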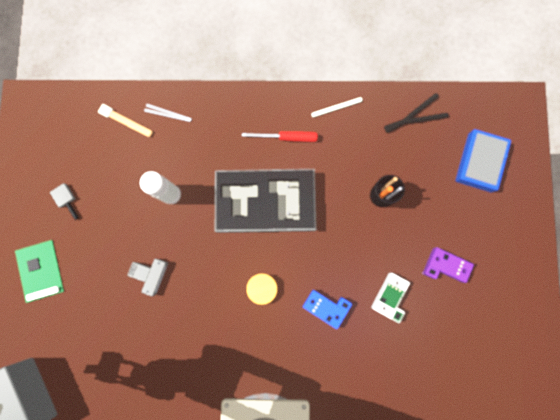

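View pics/scene0.png

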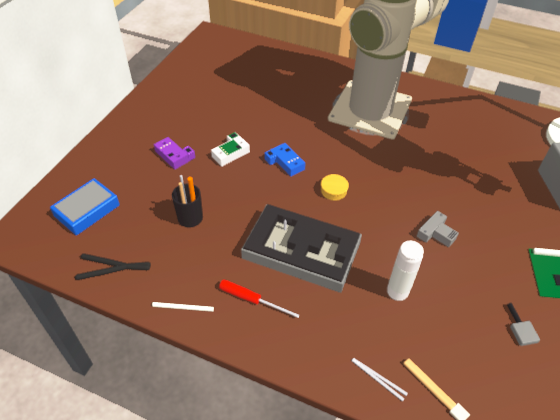

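Run:
```python
from h import *
z=np.load('top0.npz'); im,d=z['im'],z['d']
p,Rm,t=cam('top'); v,u=np.mgrid[:420,:560]
c,dr=ray('top',np.c_[u.ravel(),v.ravel()]); W=(c+dr*d.reshape(-1,1)).reshape(420,560,3)
np.save('W.npy',W)
print('table z',np.median(W[200:260,330:360,2]),'foam top',np.median(W[222:228,225:300,2]))
for n,(u0,v0,u1,v1,lo,hi,zz) in dict(hood=(120,250,175,305,.016,.05,.028),module=(365,265,420,330,.016,.05,.028),foam=(205,160,325,242,.03,.07,.045),tin=(240,265,285,310,.016,.05,.028),blue=(295,280,360,335,.016,.05,.028),can=(130,160,185,212,.05,.3,.1),cup=(365,170,410,212,.05,.3,.08)).items():
    m=np.zeros((420,560),np.uint8); s=W[v0:v1,u0:u1,2]; m[v0:v1,u0:u1]=((s>lo)&(s<hi))
    cs,_=cv2.findContours(m,cv2.RETR_EXTERNAL,cv2.CHAIN_APPROX_NONE)
    k=max(cs,key=cv2.contourArea); P=onz('top',k[:,0,:],zz)[:,:2].astype(np.float32)*1000
    r=cv2.minAreaRect(P); M=cv2.moments(P.reshape(-1,1,2)); ys,xs=np.where(m)
    print(n,'z',np.median(W[ys,xs,2]).round(4),'rect',np.round(r[0]),np.round(r[1]),round(r[2],1),'cent',round(M['m10']/M['m00']),round(M['m01']/M['m00']),'area',M['m00'])
a=cv2.resize(im[245:310,115:180],(390,390),interpolation=2); b=cv2.resize(im[265:330,360:425],(390,390),interpolation=2)
cv2.imwrite('pics/crop1.png',np.hstack([a,b])[:,:,::-1])
```

```text
table z 0.0005133966529579093 foam top 0.045328357195077884
hood z 0.0279 rect [414. 309.] [85. 91.] 69.4 cent 411 301 area 4473.018526610453
module z 0.029 rect [ 363. -323.] [ 76. 100.] 61.8 cent 363 -315 area 5594.333148354664
foam z 0.0449 rect [605.   6.] [158. 255.] 1.5 cent 605 6 area 39280.93259214905
tin z 0.0287 rect [380.  11.] [75. 73.] 0.8 cent 380 11 area 4193.568208540146
blue z 0.0288 rect [ 341. -154.] [101.  73.] 58.4 cent 333 -154 area 5397.66823807091
can z 0.1621 rect [626. 264.] [95. 53.] 57.4 cent 627 264 area 4143.561954672914
cup z 0.0906 rect [ 626. -301.] [71. 80.] 45.1 cent 627 -301 area 4437.243123465218
```

View pics/crop1.png

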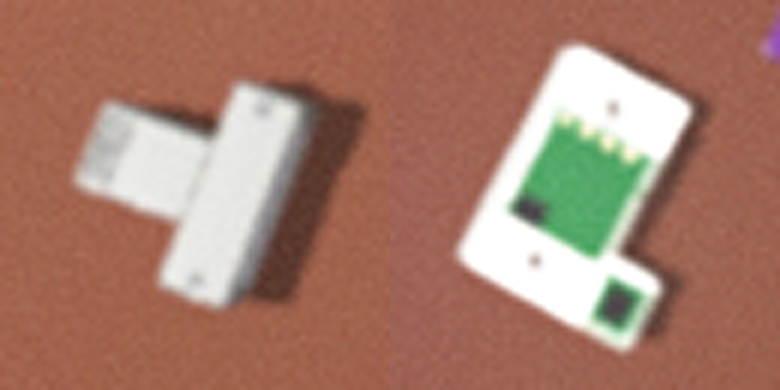

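The candidates for the hood come down to one: the grey T at (147,276), which measures 85x91 mm. The small grey block at (64,196) has a handle and is not a T. The L shapes are at (391,297), (328,309) and (449,265). Only the first has an aluminium frame with a green board; the others are blue and purple. The plain green board at (40,270) is rectangular. The crop confirms both choices.

```bash
cat >> h.py <<'E'
def go(x,y,z,yaw):
    """mm, deg(tool y yaw): print slide, dr from measured pose to tool-down pose"""
    s=read_state(); Rc=R.from_rotvec(s['orientation']); a=np.radians(yaw)
    ty=np.array([np.cos(a),np.sin(a),0]); tz=np.array([0,0,-1.]); tx=np.cross(ty,tz)
    Rt=R.from_matrix(np.c_[tx,ty,tz])
    print('slide',np.round(Rc.inv().apply(np.array([x,y,z])-s['tool_pos']*1000),1),'dr',np.round((Rc.inv()*Rt).as_rotvec(),3),'t',s['t'])
E
python3 - <<'E'
from h import *
go(414.7,310.9,340,-20.6)
W=np.load('W.npy'); print(np.nanmax(W[360:420,0:50,2]), np.nanmedian(W[380:415,0:40],axis=(0,1)))
E
```

```text
slide [-317.3 -189.8   64.1] dr [-1.000e-03  1.000e-03  1.662e+00] t 0.1
1.1198631977943394 [0.12908916 0.56412418 0.10406302]
```

Request:
{"fn": "servo_tool", "kwargs": {"increments": [{"slide": [-317, -190, 0], "dr": [0, 0, 1.66], "jaw": 0}, {"slide": [-317, -190, 0], "dr": [0, 0, 1.66], "jaw": 0}, {"slide": [-317, -190, 0], "dr": [0, 0, 1.66], "jaw": 0}, {"slide": [-317, -190, 0], "dr": [0, 0, 1.66], "jaw": 0}, {"slide": [-317, -190, 64], "dr": [0, 0, 1.66], "jaw": 0}, {"slide": [-317, -190, 64], "dr": [0, 0, 1.66], "jaw": 0}, {"slide": [-317, -190, 64], "dr": [0, 0, 1.66], "jaw": 0}, {"slide": [-317, -190, 64], "dr": [0, 0, 1.66], "jaw": 0}, {"slide": [-317, -190, 64], "dr": [0, 0, 1.66], "jaw": 0}, {"slide": [-317, -190, 64], "dr": [0, 0, 1.66], "jaw": 0}, {"slide": [-317, -190, 64], "dr": [0, 0, 1.66], "jaw": 0}, {"slide": [-317, -190, 64], "dr": [0, 0, 1.66], "jaw": 0}, {"slide": [-317, -190, 64], "dr": [0, 0, 1.66], "jaw": 0}, {"slide": [-317, -190, 64], "dr": [0, 0, 1.66], "jaw": 0}]}}

```text
t: 1.5
tool_pos: [0.4144, 0.3112, 0.3406]
orientation: [-2.578, -1.795, 0.0]
force: [0.5, 0.1, -0.2]
opening: 0.0929
gripper_force: 0.0
```

```bash
cat >> h.py <<'E'
def wview(name):
    pp=cam('wrist'); s=read_state(); im,d=read_camera('wrist'); cv2.imwrite(f'pics/{name}.png',im[:,:,::-1])
    v,u=np.mgrid[:420,:560]; c,dr=ray('wrist',np.c_[u.ravel(),v.ravel()],pp)
    fz=(dr@pp[1].T)[:,2:]; W=(c+dr/np.maximum(fz,1e-3)*d.reshape(-1,1)).reshape(420,560,3)
    np.savez(name+'.npz',im=im,W=W,d=d); return im,W,pp,s
def rect(W,pp,x,y,r,lo,hi,zz,n='wrist'):
    m=((W[...,2]>lo)&(W[...,2]<hi)&(np.hypot(W[...,0]-x/1e3,W[...,1]-y/1e3)<r/1e3)).astype(np.uint8)
    m=cv2.morphologyEx(m,cv2.MORPH_OPEN,np.ones((3,3)))
    cs,_=cv2.findContours(m,cv2.RETR_EXTERNAL,cv2.CHAIN_APPROX_NONE); k=max(cs,key=cv2.contourArea)
    P=onz(n,k[:,0,:],zz,pp)[:,:2].astype(np.float32)*1000; q=cv2.minAreaRect(P); M=cv2.moments(P.reshape(-1,1,2)); ys,xs=np.where(m)
    print('z',np.median(W[ys,xs,2]).round(4),'rect',np.round(q[0],1),np.round(q[1],1),round(q[2],1),'cent',round(M['m10']/M['m00'],1),round(M['m01']/M['m00'],1),'area',round(M['m00']),'px',xs.min(),xs.max(),ys.min(),ys.max())
    return m
E
python3 - <<'E'
from h import *
im,W,pp,s=wview('w1'); print(s['tool_pos'],s['orientation'],pp[0]['fx'],-pp[1].T@pp[2],pp[1][2])
rect(W,pp,414,309,75,.016,.045,.028)
E
```

```text
[0.41435682 0.31117273 0.3406124 ] [-2.57813378e+00 -1.79515533e+00  3.94814534e-04] 325.19226210127806 [0.44079637 0.38134226 0.32022054] [-0.09424412 -0.25384054 -0.96264377]
z 0.0277 rect [416.9 314.1] [81.2 89.9] 70.9 cent 414.1 305.4 area 4519 px 237 331 150 235
```

View pics/w1.png

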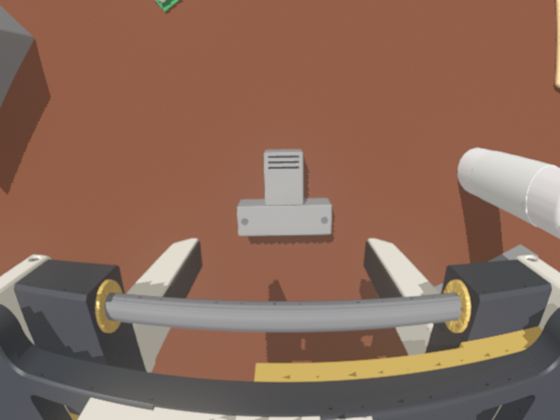

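The wrist view shows the hood square under the gripper: stem at (284,177), crossbar at (284,217), and clear fingers at (185,250) and (380,250). Wrist and top camera differ by about 5 mm along the stem, so I'll grip a little further back on the stem to be safe either way.

Run:
```python
from h import *
go(418.5,318.8,201,-19.3)
z=np.load('scene0.npz'); d=z['d']; pp=cam('scene')
v,u=np.mgrid[:420,:560]; c,dr=ray('scene',np.c_[u.ravel(),v.ravel()]); W=(c+dr*d.reshape(-1,1)).reshape(420,560,3)
rect(W,pp,414,309,75,.022,.045,.028,'scene'); rect(W,pp,369,-313,80,.022,.045,.028,'scene'); rect(W,pp,605,6,175,.038,.055,.045,'scene')
```

```text
slide [  8.6   1.2 139.7] dr [-0.     0.    -0.018] t 1.55
z 0.0287 rect [420. 312.] [80.1 94.4] 71.4 cent 416.9 303.7 area 4332 px 419 457 211 240
z 0.029 rect [ 369.8 -322.2] [ 78.1 104.1] 62.6 cent 369.2 -314.6 area 5795 px 212 248 133 159
z 0.0458 rect [615.    8.6] [161.2 256.4] 1.6 cent 612.7 7.5 area 38514 px 243 359 204 282
```

Request:
{"fn": "servo_tool", "kwargs": {"increments": [{"slide": [8.5, 1, 50], "dr": [0, 0, -0.018], "jaw": 0}, {"slide": [8.5, 1, 100], "dr": [0, 0, -0.018], "jaw": 0}, {"slide": [8.5, 1, 125], "dr": [0, 0, -0.018], "jaw": 0}, {"slide": [8.5, 1, 140], "dr": [0, 0, -0.018], "jaw": 0}, {"slide": [8.5, 1, 140], "dr": [0, 0, -0.018], "jaw": 0}, {"slide": [8.5, 1, 140], "dr": [0, 0, -0.018], "jaw": 0.9}, {"slide": [8.5, 1, 140], "dr": [0, 0, -0.018], "jaw": 0.9}, {"slide": [8.5, 1, 140], "dr": [0, 0, -0.018], "jaw": 0.9}, {"slide": [8.5, 1, 140], "dr": [0, 0, -0.018], "jaw": 0.9}, {"slide": [8.5, 1, 140], "dr": [0, 0, -0.018], "jaw": 0.9}, {"slide": [8.5, 1, 140], "dr": [0, 0, -0.018], "jaw": 0.9}, {"slide": [8.5, 1, 140], "dr": [0, 0, -0.018], "jaw": 0.9}], "force": 30}}

```text
t: 2.75
tool_pos: [0.4184, 0.3187, 0.2008]
orientation: [-2.565, -1.814, -0.0]
force: [-0.7, -0.9, 0.7]
opening: 0.0413
gripper_force: 0.0
```

Request:
{"fn": "servo_tool", "kwargs": {"increments": [{"slide": [0, 0, 0], "dr": [0, 0, 0], "jaw": 0.9}, {"slide": [0, 0, 0], "dr": [0, 0, 0], "jaw": 0.9}, {"slide": [0, 0, 0], "dr": [0, 0, 0], "jaw": 0.9}, {"slide": [0, 0, 0], "dr": [0, 0, 0], "jaw": 0.9}, {"slide": [0, 0, -20], "dr": [0, 0, 0], "jaw": 0.9}, {"slide": [0, 0, -50], "dr": [0, 0, 0], "jaw": 0.9}, {"slide": [0, 0, -90], "dr": [0, 0, 0], "jaw": 0.9}, {"slide": [0, 0, -130], "dr": [0, 0, 0], "jaw": 0.9}, {"slide": [0, 0, -140], "dr": [0, 0, 0], "jaw": 0.9}, {"slide": [0, 0, -140], "dr": [0, 0, 0], "jaw": 0.9}], "force": 35}}

```text
t: 3.75
tool_pos: [0.4189, 0.319, 0.3424]
orientation: [2.565, 1.813, 0.006]
force: [0.9, 0.5, -3.0]
opening: 0.0358
gripper_force: 35.0
```

Run:
```python
from h import *
s=read_state(); print(s['opening'],s['gripper_force'],s['force'])
go(603.3,72,340,92.9)
```

```text
0.03576664410865356 34.996923208236694 [ 0.85706478  0.49159747 -2.97060214]
slide [-171.4  256.2    2.5] dr [ 0.004  0.    -1.961] t 3.75
```

Request:
{"fn": "servo_tool", "kwargs": {"increments": [{"slide": [0, 40, -40], "dr": [0, 0, -0.1], "jaw": 0.9}, {"slide": [-20, 70, -48], "dr": [0, 0, -0.25], "jaw": 0.9}, {"slide": [-40, 100, -48], "dr": [0, 0, -0.4], "jaw": 0.9}, {"slide": [-60, 140, -48], "dr": [0, 0, -0.55], "jaw": 0.9}, {"slide": [-80, 180, -48], "dr": [0, 0, -0.7], "jaw": 0.9}, {"slide": [-100, 220, -48], "dr": [0, 0, -0.85], "jaw": 0.9}, {"slide": [-120, 250, -48], "dr": [0, 0, -1.0], "jaw": 0.9}, {"slide": [-140, 280, -40], "dr": [0, 0, -1.15], "jaw": 0.9}, {"slide": [-150, 310, -30], "dr": [0, 0, -1.3], "jaw": 0.9}, {"slide": [-160, 330, -20], "dr": [0, 0, -1.45], "jaw": 0.9}, {"slide": [-164, 345, -10], "dr": [0, 0, -1.6], "jaw": 0.9}, {"slide": [-164, 345, -5], "dr": [0, 0, -1.75], "jaw": 0.9}, {"slide": [-164, 345, -5], "dr": [0, 0, -1.88], "jaw": 0.9}, {"slide": [-164, 345, -5], "dr": [0, 0, -1.961], "jaw": 0.9}, {"slide": [-164, 345, -5], "dr": [0, 0, -1.961], "jaw": 0.9}, {"slide": [-164, 345, -5], "dr": [0, 0, -1.961], "jaw": 0.9}]}}

```text
t: 5.35
tool_pos: [0.6884, 0.049, 0.3429]
orientation: [0.075, -3.137, -0.0]
force: [-0.4, -0.6, -3.4]
opening: 0.0359
gripper_force: 35.0
```

Run:
```python
from h import *
im,W,pp,s=wview('w2'); print(s['t'],s['tool_pos'],s['orientation'],s['opening'],-pp[1].T@pp[2])
rect(W,pp,605,6,170,.038,.055,.045)
```

```text
5.35 [0.68842091 0.04903438 0.34288432] [ 7.46734406e-02 -3.13685724e+00 -5.91797825e-05] 0.03587264153759722 [0.61378218 0.04527526 0.32282238]
z 0.0447 rect [609.    8.2] [151.6 250.4] 1.4 cent 608.2 7.6 area 36597 px 109 385 25 199
```

View pics/w2.png

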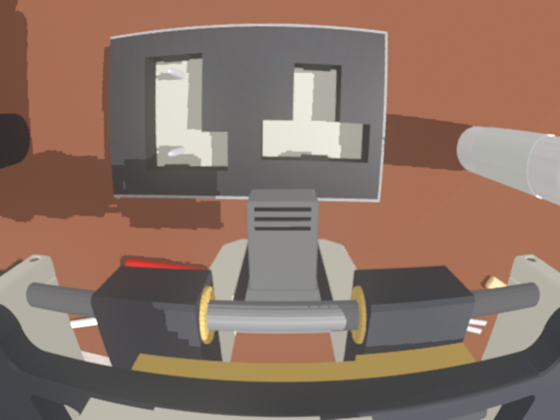

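Run:
```python
from h import *
z=np.load('w2.npz'); W=z['W']; im=z['im']; pp=cam('wrist'); s=read_state()
for n,x,y in (('T',606,74),('L',610,-52)):
    print(n); rect(W,pp,x,y,68,.005,.0415,.045)
# L pointwise: hood in hand
g=W[...,2]; m=((g>.15)&(g<.185)); m[:, :240]=0; m[:,325:]=0; m[:185]=0; m[270:]=0
ys,xs=np.where(m); print('hand top z',np.median(g[ys,xs]),'first row',[int(ys[xs==c].min()) for c in range(250,318,8)], 'cols@230',xs[ys==230].min(),xs[ys==230].max())
print(onz('wrist',[[252,192],[283,192],[315,192],[249,230],[317,230]],.170,pp)*1000, s['tool_pos'])
# dowel tips
hs=(g>.047)&(g<.06)&(np.arange(420)[:,None]<200); print('dowels',[ (a.tolist(),b) for a,b in zip(np.round(cv2.connectedComponentsWithStats(hs.astype(np.uint8))[3],1),cv2.connectedComponentsWithStats(hs.astype(np.uint8))[2][:,4]) if b>3][:8])
```

```text
T
z 0.0169 rect [608.1  73.7] [82.8 93.3] 1.5 cent 616.7 73.8 area 4852 px 261 368 64 161
L
z 0.017 rect [610.6 -40. ] [102.2  75.8] 1.3 cent 615.3 -46.7 area 5887 px 146 227 54 169
hand top z 0.16985025508515 first row [193, 192, 192, 192, 192, 192, 192, 192, 193] cols@230 247 318
[[650.50468469  32.19477851 170.        ]
 [649.81225225  47.24357773 170.        ]
 [649.05494741  62.78381618 170.        ]
 [670.18556153  31.09048542 170.        ]
 [668.57162389  65.27191058 170.        ]] [0.68853994 0.04907381 0.34362752]
dowels [([279.4, 209.7], np.int32(234561)), ([171.0, 71.6], np.int32(40)), ([1.7, 143.8], np.int32(166)), ([485.6, 150.8], np.int32(378)), ([171.3, 152.8], np.int32(34))]
```

Run:
```python
from h import *
z=np.load('w2.npz'); W=z['W']; im=z['im']
for v in range(186,264,3): print(v,np.round(W[v,279:288].mean(0)*1000,1),im[v,279:288].mean(0).round())
```

```text
186 [666.5  47.9  75.9] [101.  99.  99.]
189 [653.8  47.5 143.6] [116. 114. 114.]
192 [653.8  47.5 150.9] [125. 124. 122.]
195 [653.8  47.4 157.9] [126. 124. 122.]
198 [653.9  47.4 163.9] [125. 123. 121.]
201 [654.1  47.4 169.1] [134. 133. 131.]
204 [655.3  47.5 170. ] [142. 140. 139.]
207 [656.9  47.6 169.8] [103. 101. 102.]
210 [658.3  47.6 170.4] [78. 76. 76.]
213 [660.   47.7 169.9] [142. 140. 138.]
216 [661.4  47.8 170.2] [129. 127. 126.]
219 [662.9  47.9 170.3] [70. 66. 67.]
222 [664.6  47.9 169.8] [138. 136. 135.]
225 [666.2  48.  169.9] [141. 139. 137.]
228 [667.6  48.1 170.2] [66. 63. 65.]
231 [669.3  48.2 170. ] [136. 134. 133.]
234 [670.8  48.2 170.4] [141. 139. 138.]
237 [672.5  48.3 170.1] [141. 139. 137.]
240 [674.2  48.4 169.9] [141. 140. 137.]
243 [675.8  48.5 169.9] [141. 140. 138.]
246 [677.4  48.5 170. ] [141. 140. 138.]
249 [679.2  48.6 169.7] [141. 140. 138.]
252 [680.8  48.7 169.8] [142. 140. 138.]
255 [682.5  48.8 169.9] [141. 140. 138.]
258 [684.3  48.9 169.7] [142. 140. 138.]
261 [685.9  49.  169.8] [142. 140. 138.]
```

Run:
```python
from h import *
go(602.8,73.9,268,91.45)
```

```text
slide [84.2 28.9 75.9] dr [ 0.    -0.003  0.022] t 5.4
```

Request:
{"fn": "servo_tool", "kwargs": {"increments": [{"slide": [40, 15, 0], "dr": [0, -0.003, 0.022], "jaw": 0.9}, {"slide": [75, 25, 20], "dr": [0, -0.003, 0.022], "jaw": 0.9}, {"slide": [84.2, 28.9, 50], "dr": [0, -0.003, 0.022], "jaw": 0.9}, {"slide": [84.2, 28.9, 70], "dr": [0, -0.003, 0.022], "jaw": 0.9}, {"slide": [84.2, 28.9, 76], "dr": [0, -0.003, 0.022], "jaw": 0.9}, {"slide": [84.2, 28.9, 76], "dr": [0, -0.003, 0.022], "jaw": 0.9}, {"slide": [84.2, 28.9, 76], "dr": [0, -0.003, 0.022], "jaw": 0.9}]}}

```text
t: 6.1
tool_pos: [0.6042, 0.0736, 0.271]
orientation: [-0.043, 3.137, 0.0]
force: [-0.3, -0.1, -3.0]
opening: 0.0358
gripper_force: 35.0
```

Run:
```python
from h import *
go(602.8,73.9,236,91.45)
im,W,pp,s=wview('w3'); print(s['tool_pos'],s['force'])
c=im[60:330,120:440]; cv2.imwrite('pics/w3c.png',cv2.resize(c,None,fx=2.2,fy=2.2)[:,:,::-1])
```

```text
slide [ 1.5  0.4 35. ] dr [0.    0.005 0.002] t 6.1
[0.60417743 0.07357737 0.27098273] [-0.25386888 -0.06716871 -2.96334473]
```

View pics/w3c.png

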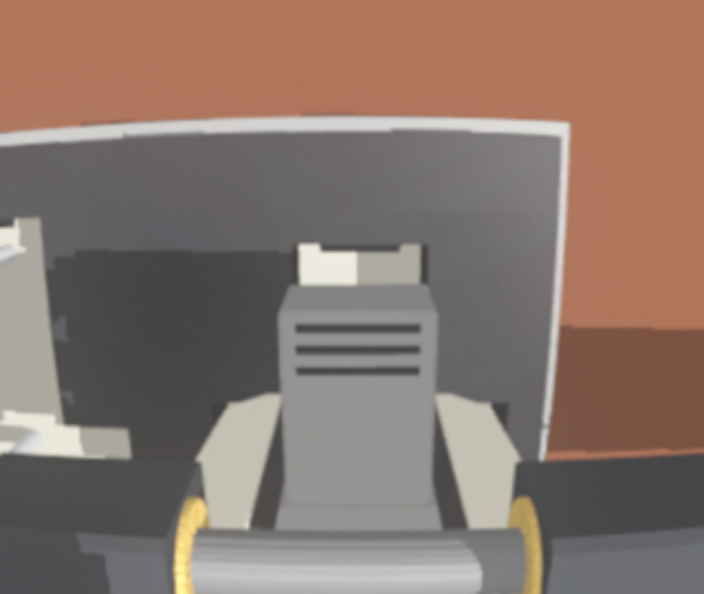

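Request:
{"fn": "servo_tool", "kwargs": {"increments": [{"slide": [0, 0, 0], "dr": [0, 0, 0], "jaw": 0.9}, {"slide": [0, 0, 6], "dr": [0, 0, 0], "jaw": 0.9}, {"slide": [0, 0, 12], "dr": [0, 0, 0], "jaw": 0.9}, {"slide": [0, 0, 17], "dr": [0, 0, 0], "jaw": 0.9}, {"slide": [0, 0, 17], "dr": [0, 0, 0], "jaw": 0.9}]}}

```text
t: 6.65
tool_pos: [0.6029, 0.0736, 0.2512]
orientation: [-0.044, 3.141, 0.0]
force: [0.2, 0.3, -2.5]
opening: 0.0356
gripper_force: 35.0
```

Run:
```python
from h import *
s=read_state(); print(s['tool_pos'],s['force'],s['wrist_torque'])
im,W,pp,s=wview('w4')
m=rect(W,pp,608,74,70,.005,.040,.045)
for v in range(90,190,3): print(v,np.round(W[v,279:288].mean(0)*1000,1),end=';')
g=W[...,2]
for v in (178,190): 
  r=[(int(u),*np.round(W[v,u]*1000,1).tolist()) for u in range(240,330,2)]; print(v,[(a[0],a[2],a[3]) for a in r])
```

```text
[0.6028615  0.07364723 0.25118044] [ 0.17041591  0.3139671  -2.51456006] [-0.00073975  0.14272285 -0.00400118]
z 0.0175 rect [568.5  72.8] [ 5.4 38.8] 1.6 cent 568.1 72.8 area 141 px 250 382 181 268
90 [ 5.097e+02  7.120e+01 -1.000e-01];93 [ 5.118e+02  7.120e+01 -3.000e-01];96 [ 5.14e+02  7.13e+01 -1.00e-01];99 [ 5.161e+02  7.130e+01 -1.000e-01];102 [518.2  71.4  -0.6];105 [ 5.203e+02  7.150e+01 -5.000e-01];108 [ 5.225e+02  7.150e+01 -2.000e-01];111 [5.246e+02 7.160e+01 2.000e-01];114 [ 5.267e+02  7.160e+01 -3.000e-01];117 [528.8  71.6  37.5];120 [530.6  71.7  37.4];123 [532.3  71.7  37.5];126 [533.9  71.8  44.7];129 [535.6  71.8  44.3];132 [537.3  71.9  44.9];135 [539.1  71.9  44.5];138 [540.8  72.   44.6];141 [542.5  72.   44.6];144 [544.2  72.1  44.9];147 [546.   72.1  44.4];150 [547.7  72.2  44.5];153 [549.4  72.2  44.7];156 [551.2  72.3  44.5];159 [552.9  72.3  44.5];162 [554.7  72.3  44.6];165 [556.4  72.4  44.9];168 [558.2  72.4  44.6];171 [559.9  72.5  44.8];174 [561.7  72.5  44.8];177 [563.5  72.6  44.9];180 [565.2  72.6  44.9];183 [568.8  72.8  36.6];186 [574.9  73.   17. ]
[... 1044 characters left out ...]
56, 57.6, 53.4), (258, 58.8, 54.4), (260, 59.9, 54.2), (262, 61.1, 54.8), (264, 62.1, 53.6), (266, 63.2, 53.6), (268, 64.4, 55.8), (270, 65.5, 54.5), (272, 66.6, 54.3), (274, 67.7, 55.4), (276, 68.8, 54.4), (278, 70.0, 54.6), (280, 71.1, 54.6), (282, 72.2, 55.4), (284, 73.3, 54.4), (286, 74.4, 55.3), (288, 75.5, 54.1), (290, 76.6, 55.3), (292, 77.8, 54.2), (294, 78.9, 54.2), (296, 80.0, 54.4), (298, 81.1, 55.0), (300, 82.2, 54.4), (302, 83.3, 54.7), (304, 84.4, 54.4), (306, 85.5, 54.8), (308, 86.7, 54.4), (310, 87.8, 54.4), (312, 89.0, 53.9), (314, 93.1, 25.8), (316, 93.1, 36.8), (318, 93.3, 45.5), (320, 94.5, 45.3), (322, 95.8, 45.2), (324, 96.9, 45.1), (326, 98.0, 45.8), (328, 99.3, 45.4)]
```

Request:
{"fn": "servo_tool", "kwargs": {"increments": [{"slide": [0.6, 0.6, 0], "dr": [0, 0, 0], "jaw": 0.9}, {"slide": [0.6, 0.6, 4], "dr": [0, 0, 0], "jaw": 0.9}, {"slide": [0.6, 0.6, 8], "dr": [0, 0, 0], "jaw": 0.9}, {"slide": [0.6, 0.6, 11], "dr": [0, 0, 0], "jaw": 0.9}, {"slide": [0.6, 0.6, 13], "dr": [0, 0, 0], "jaw": 0.9}, {"slide": [0.6, 0.6, 13], "dr": [0, 0, 0], "jaw": 0.9}]}}

```text
t: 7.3
tool_pos: [0.6025, 0.0744, 0.2399]
orientation: [-0.044, 3.139, 0.0]
force: [-6.0, -0.9, 4.5]
opening: 0.0359
gripper_force: 35.0
```

Run:
```python
from h import *
s=read_state(); print(s['t'],s['tool_pos'],s['force'],s['wrist_torque'])
```

```text
7.3 [0.60254543 0.07436488 0.23992912] [-6.04820091 -0.88858224  4.47744844] [0.03069272 0.91891351 0.02931978]
```

Request:
{"fn": "servo_tool", "kwargs": {"increments": [{"slide": [1, 0, 0], "dr": [0, 0, 0], "jaw": 0.9}, {"slide": [1, 0, 2], "dr": [0, 0, 0], "jaw": 0.9}, {"slide": [1, 0, 2], "dr": [0, 0, 0], "jaw": 0.9}]}}

```text
t: 7.6
tool_pos: [0.6019, 0.0743, 0.2381]
orientation: [-0.044, 3.138, 0.0]
force: [-4.3, 0.5, 5.1]
opening: 0.0358
gripper_force: 35.0
```

Request:
{"fn": "servo_tool", "kwargs": {"increments": [{"slide": [0, 0, 0], "dr": [0, 0, 0], "jaw": 0.2}, {"slide": [0, 0, 0], "dr": [0, 0, 0], "jaw": 0.2}, {"slide": [0, 0, 0], "dr": [0, 0, 0], "jaw": 0.2}, {"slide": [0, 0, -20], "dr": [0, 0, 0], "jaw": 0.2}, {"slide": [0, 0, -50], "dr": [0, 0, 0], "jaw": 0.4}, {"slide": [0, 0, -50], "dr": [0, 0, 0], "jaw": 1}, {"slide": [0, 0, -50], "dr": [0, 0, 0], "jaw": 1}]}}

```text
t: 8.3
tool_pos: [0.6022, 0.0742, 0.2886]
orientation: [-0.044, 3.136, 0.0]
force: [-0.4, -0.6, -0.2]
opening: 0.0484
gripper_force: 0.0
```

Run:
```python
from h import *
im,W,pp,s=wview('w5'); print(s['t'],s['tool_pos'],s['opening'])
m=rect(W,pp,608,74,62,.050,.075,.063); a,b=np.where(m); P=W[a,b]*1000
A=np.c_[P[:,:2]-[608,74],np.ones(len(P))]; print('top plane',np.linalg.lstsq(A,P[:,2],rcond=None)[0])
cv2.imwrite('pics/w5.png',im[:,:,::-1])
```

```text
8.3 [0.60218791 0.07421499 0.28858189] 0.04841202066535021
z 0.0628 rect [613.4  74.3] [62.7 65.8] 1.6 cent 618.4 74.5 area 2919 px 237 328 199 283
top plane [3.79934557e-01 1.04411141e-02 5.87091418e+01]
```

View pics/w5.png

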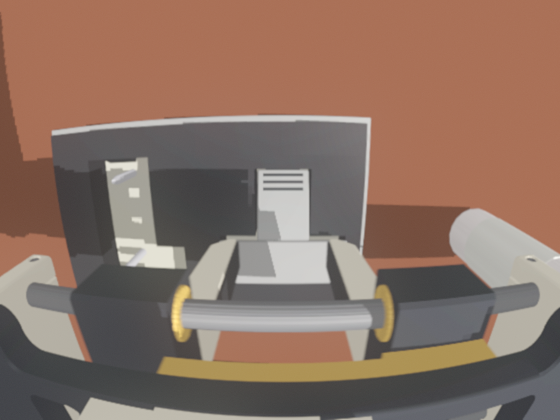

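Run:
```python
from h import *
W=np.load('w5.npz')['W']
for c in (275,300): print([tuple(np.round(W[v,c-2:c+3].mean(0)*1000,1).tolist()) for v in range(160,292,6)])
```

```text
[(559.2, 67.6, 44.0), (563.4, 67.7, 44.5), (567.8, 67.8, 43.3), (571.9, 67.9, 44.7), (575.7, 68.0, 46.6), (579.6, 68.1, 48.5), (583.7, 68.3, 49.4), (587.6, 68.4, 50.8), (591.5, 68.5, 52.2), (595.2, 68.6, 54.3), (599.1, 68.7, 55.5), (603.1, 68.8, 56.8), (606.9, 68.9, 58.2), (610.6, 69.1, 60.1), (614.3, 69.2, 62.0), (618.5, 69.3, 62.7), (622.5, 69.4, 63.9), (626.1, 69.5, 66.0), (630.2, 69.6, 67.2), (634.3, 69.7, 68.2), (637.9, 69.8, 70.3), (657.6, 69.6, 44.8)]
[(558.7, 84.9, 44.6), (562.8, 85.0, 45.2), (567.4, 85.3, 43.2), (562.7, 82.7, 89.1), (575.2, 85.4, 46.8), (579.3, 85.5, 47.8), (583.0, 85.6, 49.9), (587.1, 85.7, 50.8), (591.1, 85.8, 52.0), (594.7, 85.8, 54.4), (598.8, 86.0, 55.1), (602.5, 86.0, 56.9), (606.3, 86.1, 58.7), (610.2, 86.2, 60.1), (614.2, 86.4, 61.3), (618.0, 86.5, 62.8), (621.9, 86.6, 64.2), (625.6, 86.6, 66.2), (629.7, 86.8, 67.2), (612.4, 84.0, 108.6), (615.6, 83.9, 109.7), (657.3, 89.3, 44.4)]
```

```bash
cat >> h.py <<'E'
def got(p,yaw,th):
    """p mm; tool-down with yaw, then turned th rad about tool y"""
    s=read_state(); Rc=R.from_rotvec(s['orientation']); a=np.radians(yaw)
    ty=np.array([np.cos(a),np.sin(a),0]); tz=np.array([0,0,-1.]); tx=np.cross(ty,tz)
    Rt=R.from_matrix(np.c_[tx,ty,tz])*R.from_rotvec([0,th,0])
    print('slide',np.round(Rc.inv().apply(np.asarray(p)-s['tool_pos']*1000),1),'dr',np.round((Rc.inv()*Rt).as_rotvec(),3),'t',s['t'])
E
python3 - <<'E'
from h import *
W=np.load('w5.npz')['W']*1000
P=W[184:232,263:302].reshape(-1,3); k=np.linalg.lstsq(np.c_[P[:,0]-605,P[:,1]-74,np.ones(len(P))],P[:,2],rcond=None)[0]; print(k,np.degrees(np.arctan(k[0])))
print('back',[tuple(np.round(W[v,270:298].mean(0),1).tolist()) for v in range(164,182,2)])
print('front',[tuple(np.round(W[v,272:290].mean(0),1).tolist()) for v in range(274,292,2)])
print('foot row',[(u,*np.round(W[205,u],1).tolist()) for u in list(range(250,262,2))+list(range(302,314,2))])
for p in ([519.7,72.1,278.6],[541.4,72.6,222.7]): got(p,91.45,-.367)
E
```

```text
[-2.86177530e-01 -1.82708721e-03  4.91243314e+01] -15.969931679858648
back [(561.8, 73.6, 44.7), (561.9, 73.5, 52.6), (564.6, 73.6, 44.6), (566.4, 73.7, 42.3), (567.7, 73.7, 43.4), (568.9, 73.8, 44.4), (570.3, 73.8, 44.8), (571.6, 73.8, 44.9), (572.9, 73.9, 45.6)]
front [(633.9, 73.5, 68.7), (635.4, 73.5, 68.9), (636.6, 73.5, 69.7), (638.0, 73.6, 70.0), (639.2, 73.6, 70.6), (655.6, 73.9, 44.8), (657.5, 73.9, 44.8), (659.4, 74.0, 44.6), (661.3, 74.0, 44.6)]
foot row [(250, 591.8, 50.5, 45.1), (252, 591.8, 51.9, 45.0), (254, 591.5, 53.4, 45.9), (256, 596.2, 53.6, 29.5), (258, 590.0, 56.6, 50.9), (260, 589.7, 58.1, 51.8), (302, 588.9, 87.1, 51.8), (304, 588.8, 88.5, 52.1), (306, 589.0, 89.9, 51.2), (308, 589.0, 91.3, 51.2), (310, 591.5, 93.6, 42.3), (312, 590.7, 94.8, 44.8)]
slide [82.   0.2  8.5] dr [ 0.001 -0.364  0.003] t 8.35
slide [60.5  0.1 64.4] dr [ 0.001 -0.364  0.003] t 8.35
```

Request:
{"fn": "servo_tool", "kwargs": {"increments": [{"slide": [40, 0, -10], "dr": [0, -0.14, 0], "jaw": 0.2}, {"slide": [70, 0, -10], "dr": [0, -0.26, 0], "jaw": 0.2}, {"slide": [85.7, 0, 0], "dr": [0, -0.364, 0.003], "jaw": 0.2}, {"slide": [85.7, 0, 9], "dr": [0, -0.364, 0.003], "jaw": 0.2}, {"slide": [85.7, 0, 9], "dr": [0, -0.364, 0.003], "jaw": 0.2}, {"slide": [75, 0, 35], "dr": [0, -0.364, 0.003], "jaw": 0.2}, {"slide": [68, 0, 55], "dr": [0, -0.364, 0.003], "jaw": 0.2}, {"slide": [64.2, 0, 64.7], "dr": [0, -0.364, 0.003], "jaw": 0.2}, {"slide": [64.2, 0, 64.7], "dr": [0, -0.364, 0.003], "jaw": 0.2}, {"slide": [64.2, 0, 64.7], "dr": [0, -0.364, 0.003], "jaw": 0.2}]}}

```text
t: 9.35
tool_pos: [0.539, 0.0724, 0.2231]
orientation: [-0.035, 2.775, 0.007]
force: [0.1, 0.6, -0.5]
opening: 0.0743
gripper_force: 0.0
```

Request:
{"fn": "servo_tool", "kwargs": {"increments": [{"slide": [0, 0, 0], "dr": [0, 0, 0], "jaw": 0.95}, {"slide": [0, 0, 0], "dr": [0, 0, 0], "jaw": 0.95}, {"slide": [0, 0, 0], "dr": [0, 0, 0], "jaw": 0.95}, {"slide": [0, 0, 0], "dr": [0, 0, 0], "jaw": 0.95}, {"slide": [0, 0, 0], "dr": [0, 0, 0], "jaw": 0.95}, {"slide": [0, 0, 0], "dr": [0, 0, 0], "jaw": 0.95}, {"slide": [0, 0, 0], "dr": [0, 0, 0], "jaw": 0.95}, {"slide": [0, 0, 0], "dr": [0, 0, 0], "jaw": 0.95}], "force": 50}}

```text
t: 10.15
tool_pos: [0.5378, 0.0724, 0.223]
orientation: [-0.035, 2.774, 0.007]
force: [-1.2, -0.4, 1.8]
opening: 0.0355
gripper_force: 50.0
```

Run:
```python
from h import *
s=read_state(); print(s['t'],s['tool_pos'],s['force'],s['wrist_torque'],s['opening'],s['gripper_force'])
got([538,72.5,320],91.45,-.367); got([602,73,320],91.45,0)
```

```text
10.15 [0.53778763 0.07242963 0.22299234] [-1.17502526 -0.43622232  1.83419529] [-0.01906289  0.26197753 -0.05800414] 0.03551686681759338 49.99809443950653
slide [-35.    0.1 -90.5] dr [ 0.001  0.    -0.   ] t 10.15
slide [-94.7  -1.  -67.5] dr [ 0.001  0.367 -0.   ] t 10.15
```

Request:
{"fn": "servo_tool", "kwargs": {"increments": [{"slide": [-7, 0, -18], "dr": [0, 0, 0], "jaw": 0.95}, {"slide": [-18, 0, -45], "dr": [0, 0, 0], "jaw": 0.95}, {"slide": [-28, 0, -72], "dr": [0, 0, 0], "jaw": 0.95}, {"slide": [-35, 0, -90], "dr": [0, 0, 0], "jaw": 0.95}, {"slide": [-55, 0, -83], "dr": [0, 0.13, 0], "jaw": 0.95}, {"slide": [-75, 0, -75], "dr": [0, 0.25, 0], "jaw": 0.95}, {"slide": [-94.7, 0, -67.5], "dr": [0, 0.367, 0], "jaw": 0.95}, {"slide": [-94.7, 0, -67.5], "dr": [0, 0.367, 0], "jaw": 0.95}, {"slide": [-94.7, 0, -67.5], "dr": [0, 0.367, 0], "jaw": 0.95}]}}

```text
t: 11.05
tool_pos: [0.6018, 0.074, 0.318]
orientation: [0.04, -3.141, -0.001]
force: [0.2, -0.3, -3.1]
opening: 0.035
gripper_force: 50.0
```

Run:
```python
from h import *
im,W,pp,s=wview('w6'); print(s['t'],s['tool_pos'],s['orientation'],s['opening'])
W=W*1000
for v in range(170,262,4): print(v,np.round(W[v,274:292].mean(0),1))
r=225; print([(u,*np.round(W[r,u],1).tolist()[1:]) for u in list(range(238,258,2))+list(range(308,328,2))])
```

```text
11.05 [0.60183627 0.07399177 0.3179501 ] [ 3.96061363e-02 -3.14056591e+00 -9.07847174e-04] 0.034978363934555556
170 [573.7  73.2  16.9]
174 [577.3  73.3  17.1]
178 [580.9  73.4  17. ]
182 [564.3  72.9 115.9]
186 [564.   72.9 127.8]
190 [564.   72.9 137.5]
194 [565.7  72.9 139.2]
198 [565.4  72.9 148.1]
202 [569.9  73.  139. ]
206 [571.9  73.1 139.1]
210 [574.1  73.1 138.9]
214 [576.3  73.2 138.8]
218 [578.2  73.2 139.5]
222 [580.4  73.3 139.3]
226 [582.7  73.3 139.1]
230 [584.8  73.4 139.2]
234 [587.1  73.5 139.1]
238 [589.2  73.5 139.3]
242 [591.5  73.6 139.3]
246 [593.8  73.6 139.3]
250 [596.1  73.7 139.3]
254 [598.3  73.7 139.5]
258 [600.7  73.8 139.5]
[(238, 37.4, 44.9), (240, 39.0, 44.3), (242, 40.6, 43.6), (244, 42.5, 45.4), (246, 44.1, 45.4), (248, 55.4, 138.3), (250, 56.6, 139.9), (252, 57.6, 139.1), (254, 58.7, 140.1), (256, 59.6, 138.7), (308, 86.5, 139.1), (310, 87.5, 140.0), (312, 88.7, 138.1), (314, 89.6, 139.3), (316, 90.6, 140.0), (318, 103.7, 43.2), (320, 105.2, 44.4), (322, 106.9, 44.3), (324, 108.6, 44.0), (326, 110.1, 45.0)]
```

Request:
{"fn": "servo_tool", "kwargs": {"increments": [{"slide": [-3.5, 0.3, 20], "dr": [0, 0, 0], "jaw": 0.95}, {"slide": [-3.5, 0.3, 45], "dr": [0, 0, 0], "jaw": 0.95}, {"slide": [-3.5, 0.3, 58], "dr": [0, 0, 0], "jaw": 0.95}, {"slide": [-3.5, 0.3, 66], "dr": [0, 0, 0], "jaw": 0.95}, {"slide": [-3.5, 0.3, 66], "dr": [0, 0, 0], "jaw": 0.95}, {"slide": [-3.5, 0.3, 66], "dr": [0, 0, 0], "jaw": 0.95}]}}

```text
t: 11.7
tool_pos: [0.6056, 0.0745, 0.2551]
orientation: [-0.04, 3.139, 0.001]
force: [-0.5, 0.1, -2.6]
opening: 0.0353
gripper_force: 50.0
```

Run:
```python
from h import *
im,W,pp,s=wview('w7'); print(s['t'],s['tool_pos'],s['orientation'],s['force'],s['wrist_torque'])
W=W*1000
for v in range(172,226,2): print(v,np.round(W[v,274:292].mean(0),1),end=' ')
r=200
for r in (190,215): print(r,[(u,*np.round(W[r,u],1).tolist()[1:]) for u in list(range(234,262,2))+list(range(304,330,2))])
```

```text
11.7 [0.60556153 0.07445739 0.2550547 ] [-3.97394947e-02  3.13949227e+00  9.89371056e-04] [-0.4698725   0.08316169 -2.61783884] [0.04934239 0.03288879 0.04333957]
172 [564.2  73.3  44.7] 174 [565.4  73.3  44.6] 176 [567.7  73.4  38.9] 178 [570.8  73.7  28.8] 180 [574.6  73.6  16.7] 182 [566.4  73.6  63.1] 184 [568.4  73.4  59. ] 186 [568.2  73.4  64.8] 188 [568.1  73.4  70.4] 190 [568.1  73.4  74.7] 192 [568.9  73.4  75.6] 194 [569.9  73.4  75.8] 196 [570.9  73.5  76. ] 198 [571.9  73.5  76.3] 200 [572.9  73.5  76.2] 202 [574.1  73.5  75.8] 204 [575.2  73.6  75.8] 206 [576.1  73.6  76.3] 208 [577.1  73.6  76.4] 210 [578.3  73.6  75.9] 212 [579.3  73.7  76.1] 214 [580.4  73.7  76. ] 216 [581.3  73.7  76.4] 218 [582.4  73.7  76.4] 220 [583.6  73.8  76. ] 222 [584.6  73.8  76.3] 224 [585.7  73.8  76.3] 190 [(234, 44.4, 45.2), (236, 45.7, 46.0), (238, 46.9, 45.6), (240, 47.9, 44.3), (242, 49.2, 44.7), (244, 50.3, 44.1), (246, 51.7, 45.2), (248, 55.8, 73.4), (250, 57.0, 74.8), (252, 58.0, 74.7), (254, 58.9, 74.1), (256, 60.0, 75.1), (258, 61.0, 73.9), (260, 61.9, 73.4), (304, 84.3, 74.0), (306, 85.3, 74.0), (308, 86.3, 74.6), (310, 87.3, 74.4), (312, 88.3, 74.6), (314, 89.4, 74.0), (316, 90.3, 74.8), (318, 94.9, 44.8), (320, 96.3, 43.7), (322, 97.3, 45.2), (324, 98.7, 43.5), (326, 99.9, 44.2), (328, 100.9, 45.3)]
215 [(234, 44.0, 44.5), (236, 45.2, 43.7), (238, 46.6, 45.1), (240, 47.9, 45.3), (242, 49.1, 45.1), (244, 50.2, 43.7), (246, 51.5, 44.4), (248, 55.9, 75.4), (250, 57.0, 75.7), (252, 58.0, 75.0), (254, 59.1, 75.9), (256, 60.1, 76.0), (258, 61.2, 76.0), (260, 62.2, 75.8), (304, 84.8, 75.1), (306, 85.7, 76.4), (308, 86.8, 75.9), (310, 87.9, 74.4), (312, 88.8, 76.3), (314, 89.7, 77.0), (316, 90.9, 75.7), (318, 95.8, 44.4), (320, 97.0, 45.0), (322, 98.1, 45.6), (324, 99.4, 45.2), (326, 100.6, 45.7), (328, 101.9, 45.1)]
```

Request:
{"fn": "servo_tool", "kwargs": {"increments": [{"slide": [0.8, 0, 0], "dr": [0, 0, 0], "jaw": 0.95}, {"slide": [0.8, 0, 2], "dr": [0, 0, 0], "jaw": 0.95}, {"slide": [0.8, 0, 4], "dr": [0, 0, 0], "jaw": 0.95}, {"slide": [0.8, 0, 6], "dr": [0, 0, 0], "jaw": 0.95}, {"slide": [0.8, 0, 7], "dr": [0, 0, 0], "jaw": 0.95}, {"slide": [0.8, 0, 7], "dr": [0, 0, 0], "jaw": 0.95}]}}

```text
t: 12.35
tool_pos: [0.6046, 0.0744, 0.2466]
orientation: [0.04, -3.141, -0.001]
force: [-0.0, -0.4, -2.8]
opening: 0.035
gripper_force: 50.0
```

Run:
```python
from h import *
im,W,pp,s=wview('w8'); print(s['t'],s['tool_pos'],s['force'],s['wrist_torque'])
W=W*1000
for v in list(range(176,196,2))+list(range(196,240,8)): print(v,np.round(W[v,274:292].mean(0),1),end=' ')
```

```text
12.35 [0.60461496 0.07438966 0.24658542] [-0.01607215 -0.44682391 -2.79594553] [ 0.04559109 -0.08241112  0.05630317]
176 [563.6  73.2  45. ] 178 [564.8  73.3  44.8] 180 [566.8  73.3  40.7] 182 [567.1  73.3  44.7] 184 [564.9  73.4  60.8] 186 [564.9  73.1  65.9] 188 [566.9  73.3  61.7] 190 [566.8  73.3  66.4] 192 [567.7  73.3  67.1] 194 [568.6  73.4  67.6] 196 [569.6  73.4  67.8] 204 [573.9  73.5  67.4] 212 [578.1  73.6  67.6] 220 [582.4  73.7  67.6] 228 [586.6  73.8  67.9] 236 [591.1  73.9  67.8]
```

Request:
{"fn": "servo_tool", "kwargs": {"increments": [{"slide": [0, 0, 1], "dr": [0, 0, 0], "jaw": 0.95}, {"slide": [0, 0, 2], "dr": [0, 0, 0], "jaw": 0.95}, {"slide": [0, 0, 2.5], "dr": [0, 0, 0], "jaw": 0.95}, {"slide": [0, 0, 2.5], "dr": [0, 0, 0], "jaw": 0.95}]}}

```text
t: 12.8
tool_pos: [0.6048, 0.0744, 0.2446]
orientation: [-0.04, 3.141, 0.001]
force: [0.6, -0.3, -0.2]
opening: 0.0351
gripper_force: 50.0
```

Request:
{"fn": "servo_tool", "kwargs": {"increments": [{"slide": [0, 0, 0], "dr": [0, 0, 0], "jaw": 0.5}, {"slide": [0, 0, 0], "dr": [0, 0, 0], "jaw": 0.25}, {"slide": [0, 0, 0], "dr": [0, 0, 0], "jaw": 0.25}, {"slide": [0, 0, 0], "dr": [0, 0, 0], "jaw": 0.25}, {"slide": [0, 0, -15], "dr": [0, 0, 0], "jaw": 0.25}, {"slide": [0, 0, -40], "dr": [0, 0, 0], "jaw": 0.25}, {"slide": [0, 0, -40], "dr": [0, 0, 0], "jaw": 0.25}]}}

```text
t: 13.5
tool_pos: [0.6063, 0.0745, 0.2896]
orientation: [-0.04, 3.134, 0.001]
force: [1.3, -0.0, 1.2]
opening: 0.0698
gripper_force: 0.0
```

Run:
```python
from h import *
im,W,pp,s=wview('w9'); print(s['t'],s['tool_pos'],s['opening'])
W=W*1000
for v in range(150,300,6): print(v,np.round(W[v,272:290].mean(0),1),end=' ')
```

```text
13.5 [0.60626456 0.07449879 0.28957721] 0.06984820984071563
150 [556.7  71.8  44.5] 156 [560.9  71.9  44.9] 162 [565.1  72.   44.8] 168 [567.3  72.1  56.8] 174 [567.6  72.   76.7] 180 [573.6  72.3  65.4] 186 [577.5  72.4  65.7] 192 [581.4  72.5  65.9] 198 [585.5  72.6  65.6] 204 [589.5  72.7  65.7] 210 [593.6  72.7  65.5] 216 [597.6  72.8  65.8] 222 [601.9  72.9  65.6] 228 [606.1  73.   65.4] 234 [610.3  73.1  65.7] 240 [614.6  73.2  65.9] 246 [619.   73.3  65.7] 252 [623.5  73.4  65.8] 258 [628.   73.5  65.8] 264 [632.7  73.6  65.6] 270 [631.5  73.4  77. ] 276 [642.   73.8  66. ] 282 [659.1  74.1  44.6] 288 [664.6  74.2  44.6] 294 [670.1  74.4  44.9]
```

Request:
{"fn": "servo_tool", "kwargs": {"increments": [{"slide": [-1, 0, 0], "dr": [0, 0, 0], "jaw": 1}, {"slide": [-1, 0, 0], "dr": [0, 0, 0], "jaw": 1}, {"slide": [-1, 0, 10], "dr": [0, 0, 0], "jaw": 1}, {"slide": [-1, 0, 20], "dr": [0, 0, 0], "jaw": 1}, {"slide": [-1, 0, 25], "dr": [0, 0, 0], "jaw": 1}, {"slide": [-1, 0, 25], "dr": [0, 0, 0], "jaw": 1}, {"slide": [-1, 0, 25], "dr": [0, 0, 0], "jaw": 1}, {"slide": [-1, 0, 25], "dr": [0, 0, 0], "jaw": 1}, {"slide": [-1, 0, 25], "dr": [0, 0, 0], "jaw": 1}, {"slide": [-1, 0, 25], "dr": [0, 0, 0], "jaw": 1}], "force": 20}}

```text
t: 14.55
tool_pos: [0.6058, 0.0744, 0.2598]
orientation: [-0.04, 3.141, 0.001]
force: [0.4, -0.4, 0.5]
opening: 0.0004
gripper_force: 0.0
```

Request:
{"fn": "servo_tool", "kwargs": {"increments": [{"slide": [-1, 0, 5], "dr": [0, 0, 0], "jaw": 1}, {"slide": [-1, 0, 9], "dr": [0, 0, 0], "jaw": 1}, {"slide": [-1, 0, 12], "dr": [0, 0, 0], "jaw": 1}, {"slide": [-1, 0, 15], "dr": [0, 0, 0], "jaw": 1}, {"slide": [-1, 0, 18], "dr": [0, 0, 0], "jaw": 1}, {"slide": [-1, 0, 21], "dr": [0, 0, 0], "jaw": 1}, {"slide": [-1, 0, 24], "dr": [0, 0, 0], "jaw": 1}, {"slide": [-1, 0, 26], "dr": [0, 0, 0], "jaw": 1}, {"slide": [-1, 0, 28], "dr": [0, 0, 0], "jaw": 1}, {"slide": [-1, 0, 30], "dr": [0, 0, 0], "jaw": 1}, {"slide": [-1, 0, 30], "dr": [0, 0, 0], "jaw": 1}]}}

```text
t: 15.65
tool_pos: [0.6064, 0.0745, 0.2313]
orientation: [0.04, -3.14, -0.001]
force: [-13.9, -0.5, 22.4]
opening: 0.0003
gripper_force: 11.0
```

Request:
{"fn": "servo_tool", "kwargs": {"increments": [{"slide": [0, 0, 2], "dr": [0, 0, 0], "jaw": 1}, {"slide": [0, 0, 2], "dr": [0, 0, 0], "jaw": 1}]}}

```text
t: 15.85
tool_pos: [0.6065, 0.0745, 0.2312]
orientation: [0.04, -3.14, -0.0]
force: [-21.4, -2.3, 36.6]
opening: 0.0007
gripper_force: 18.5
```

Request:
{"fn": "servo_tool", "kwargs": {"increments": [{"slide": [0, 0, -30], "dr": [0, 0, 0], "jaw": 1}, {"slide": [0, 0, -70], "dr": [0, 0, 0], "jaw": 0}, {"slide": [0, 0, -100], "dr": [0, 0, 0], "jaw": 0}, {"slide": [0, 0, -110], "dr": [0, 0, 0], "jaw": 0}]}}

```text
t: 16.25
tool_pos: [0.6077, 0.0745, 0.3414]
orientation: [-0.04, 3.135, 0.001]
force: [-0.0, 0.2, 0.0]
opening: 0.0202
gripper_force: 0.0
```

Run:
```python
from h import *
im,W,pp,s=wview('w10'); print(s['t'],s['tool_pos'])
go(370,-316,340,61.8)
W=W*1000
for v in range(120,300,8): print(v,np.round(W[v,275:285].mean(0),1),end=' ')
```

```text
16.25 [0.60765654 0.07445181 0.34136442]
slide [ 247.5 -384.3   -0.4] dr [0.002 0.006 0.518] t 16.3
120 [538.   70.2  44.9] 128 [544.8  70.3  44.7] 136 [551.6  70.5  44.6] 144 [558.5  70.6  44.4] 152 [566.1  70.8  38.1] 160 [572.2  71.   44.9] 168 [579.1  71.1  44.8] 176 [586.2  71.3  44.5] 184 [593.2  71.4  44.9] 192 [600.3  71.6  44.8] 200 [607.5  71.8  45.1] 208 [615.   71.9  44.3] 216 [622.3  72.1  44.7] 224 [629.9  72.3  44.7] 232 [637.5  72.4  45. ] 240 [645.4  72.6  44.7] 248 [653.5  72.8  44.4] 256 [661.6  72.9  44.6] 264 [669.9  73.1  44.7] 272 [678.4  73.3  44.9] 280 [712.7  73.7  -0.9] 288 [7.226e+02 7.390e+01 2.000e-01] 296 [ 7.338e+02  7.410e+01 -4.000e-01]
```

Request:
{"fn": "servo_tool", "kwargs": {"increments": [{"slide": [247.5, -384, 0], "dr": [0, 0.006, 0.518], "jaw": 0}, {"slide": [247.5, -384, 0], "dr": [0, 0.006, 0.518], "jaw": 0}, {"slide": [247.5, -384, 0], "dr": [0, 0.006, 0.518], "jaw": 0}, {"slide": [247.5, -384, 0], "dr": [0, 0.006, 0.518], "jaw": 0}, {"slide": [247.5, -384, 0], "dr": [0, 0.006, 0.518], "jaw": 0}, {"slide": [247.5, -384, 0], "dr": [0, 0.006, 0.518], "jaw": 0}, {"slide": [247.5, -384, 0], "dr": [0, 0.006, 0.518], "jaw": 0}, {"slide": [247.5, -384, 0], "dr": [0, 0.006, 0.518], "jaw": 0}, {"slide": [247.5, -384, 0], "dr": [0, 0.006, 0.518], "jaw": 0}, {"slide": [247.5, -384, 0], "dr": [0, 0.006, 0.518], "jaw": 0}, {"slide": [247.5, -384, 0], "dr": [0, 0.006, 0.518], "jaw": 0}, {"slide": [247.5, -384, 0], "dr": [0, 0.006, 0.518], "jaw": 0}, {"slide": [247.5, -384, 0], "dr": [0, 0.006, 0.518], "jaw": 0}]}}

```text
t: 17.6
tool_pos: [0.3696, -0.3144, 0.3364]
orientation: [-0.762, -3.041, -0.002]
force: [-0.2, -0.2, 0.3]
opening: 0.0928
gripper_force: 0.0
```

Run:
```python
from h import *
im,W,pp,s=wview('w11'); print(s['t'],s['tool_pos'],s['orientation'])
m=rect(W,pp,369,-315,85,.018,.045,.028)
cv2.imwrite('pics/w11.png',im[:,:,::-1])
```

```text
17.6 [ 0.3696207  -0.31443735  0.33636062] [-7.61611502e-01 -3.04074679e+00 -2.30374748e-03]
z 0.028 rect [ 364.5 -322.4] [73.1 99.1] 61.8 cent 364.3 -314.3 area 5497 px 232 313 146 250
```

View pics/w11.png

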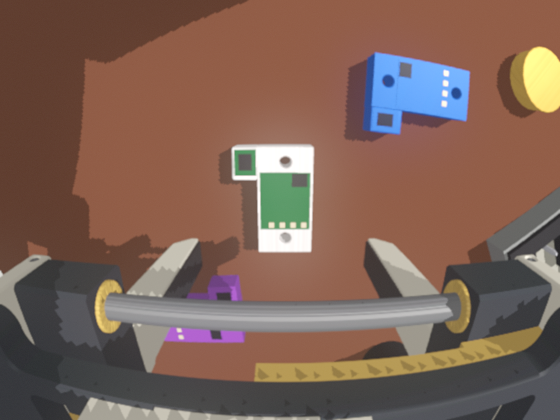

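Run:
```python
from h import *
go(367.4,-311.0,203.5,61.8)
```

```text
slide [  2.8   2.  133.1] dr [-0.    -0.007  0.002] t 17.65
```

Request:
{"fn": "servo_tool", "kwargs": {"increments": [{"slide": [2.8, 2, 50], "dr": [0, 0, 0], "jaw": 0}, {"slide": [2.8, 2, 95], "dr": [0, 0, 0], "jaw": 0}, {"slide": [2.8, 2, 120], "dr": [0, 0, 0], "jaw": 0}, {"slide": [2.8, 2, 132], "dr": [0, 0, 0], "jaw": 0}, {"slide": [2.8, 2, 132], "dr": [0, 0, 0], "jaw": 0}, {"slide": [2.8, 2, 132], "dr": [0, 0, 0], "jaw": 0}]}}

```text
t: 18.25
tool_pos: [0.3675, -0.3125, 0.2065]
orientation: [-0.764, -3.043, 0.001]
force: [0.1, -0.4, 1.1]
opening: 0.0932
gripper_force: 0.0
```

Run:
```python
from h import *
go(367.4,-311.0,203.5,61.8)
```

```text
slide [0.8 1.3 3. ] dr [-0.002 -0.004  0.   ] t 18.25
```

Request:
{"fn": "servo_tool", "kwargs": {"increments": [{"slide": [0.8, 1.3, 3], "dr": [0, 0, 0], "jaw": 0}, {"slide": [0.8, 1.3, 3], "dr": [0, 0, 0], "jaw": 0.9}, {"slide": [0.8, 1.3, 3], "dr": [0, 0, 0], "jaw": 0.9}, {"slide": [0.8, 1.3, 3], "dr": [0, 0, 0], "jaw": 0.9}, {"slide": [0.8, 1.3, 3], "dr": [0, 0, 0], "jaw": 0.9}, {"slide": [0.8, 1.3, 3], "dr": [0, 0, 0], "jaw": 0.9}, {"slide": [0.8, 1.3, 3], "dr": [0, 0, 0], "jaw": 0.9}, {"slide": [0.8, 1.3, 3], "dr": [0, 0, 0], "jaw": 0.9}, {"slide": [0.8, 1.3, 3], "dr": [0, 0, 0], "jaw": 0.9}, {"slide": [0.8, 1.3, 3], "dr": [0, 0, 0], "jaw": 0.9}], "force": 50}}

```text
t: 19.25
tool_pos: [0.3665, -0.3108, 0.2021]
orientation: [-0.765, -3.041, -0.001]
force: [-0.3, 1.2, 0.8]
opening: 0.0492
gripper_force: 50.0
```

Request:
{"fn": "servo_tool", "kwargs": {"increments": [{"slide": [0, 0, -15], "dr": [0, 0, 0], "jaw": 0.9}, {"slide": [0, 0, -40], "dr": [0, 0, 0], "jaw": 0.9}, {"slide": [0, 0, -80], "dr": [0, 0, 0], "jaw": 0.9}, {"slide": [0, 0, -120], "dr": [0, 0, 0], "jaw": 0.9}, {"slide": [0, 0, -145], "dr": [0, 0, 0], "jaw": 0.9}, {"slide": [0, 0, -145], "dr": [0, 0, 0], "jaw": 0.9}]}}

```text
t: 19.85
tool_pos: [0.3683, -0.3121, 0.3514]
orientation: [0.766, 3.047, -0.005]
force: [-0.5, -0.5, -2.1]
opening: 0.0491
gripper_force: 50.0
```

Run:
```python
from h import *
s=read_state(); print(s['tool_pos'],s['opening'],s['gripper_force'],s['force'])
go(530,-50,345,-88.55)
```

```text
[ 0.36825326 -0.31207443  0.35136904] 0.049050219748547376 49.99917805194855 [-0.47354741 -0.48572881 -2.06875129]
slide [-18.5 307.4   5.4] dr [0.    0.005 2.624] t 19.85
```

Request:
{"fn": "servo_tool", "kwargs": {"increments": [{"slide": [0, 15, 0], "dr": [0, 0, 0.14], "jaw": 0.9}, {"slide": [0, 30, 0], "dr": [0, 0, 0.28], "jaw": 0.9}, {"slide": [0, 45, 0], "dr": [0, 0, 0.42], "jaw": 0.9}, {"slide": [0, 60, 0], "dr": [0, 0, 0.56], "jaw": 0.9}, {"slide": [0, 80, 0], "dr": [0, 0, 0.7], "jaw": 0.9}, {"slide": [-2, 100, 0], "dr": [0, 0, 0.84], "jaw": 0.9}, {"slide": [-4, 120, 0], "dr": [0, 0, 0.98], "jaw": 0.9}, {"slide": [-6, 140, 0], "dr": [0, 0, 1.12], "jaw": 0.9}, {"slide": [-8, 160, 0], "dr": [0, 0, 1.26], "jaw": 0.9}, {"slide": [-10, 180, 0], "dr": [0, 0, 1.4], "jaw": 0.9}, {"slide": [-12, 200, 0], "dr": [0, 0, 1.54], "jaw": 0.9}, {"slide": [-14, 220, 0], "dr": [0, 0, 1.68], "jaw": 0.9}, {"slide": [-15, 240, 0], "dr": [0, 0, 1.82], "jaw": 0.9}, {"slide": [-16, 260, 0], "dr": [0, 0, 1.96], "jaw": 0.9}, {"slide": [-17, 280, 0], "dr": [0, 0, 2.1], "jaw": 0.9}, {"slide": [-18, 300, 0], "dr": [0, 0, 2.24], "jaw": 0.9}, {"slide": [-18.5, 307, 0], "dr": [0, 0, 2.38], "jaw": 0.9}, {"slide": [-18.5, 307, 0], "dr": [0, 0, 2.5], "jaw": 0.9}, {"slide": [-18.5, 307, 0], "dr": [0, 0, 2.6], "jaw": 0.9}, {"slide": [-18.5, 307, 0], "dr": [0, 0, 2.624], "jaw": 0.9}]}}

```text
t: 21.85
tool_pos: [0.5283, -0.0492, 0.3443]
orientation: [-3.139, -0.036, 0.014]
force: [0.5, -0.6, -2.1]
opening: 0.0493
gripper_force: 50.0
```

Request:
{"fn": "servo_tool", "kwargs": {"increments": [{"slide": [0, 0, 0], "dr": [0, 0, 0], "jaw": 0.9}, {"slide": [0, 0, 0], "dr": [0, 0, 0], "jaw": 0.9}]}}

```text
t: 22.05
tool_pos: [0.5286, -0.0495, 0.3458]
orientation: [-3.139, -0.042, 0.011]
force: [0.9, -1.2, -2.8]
opening: 0.0495
gripper_force: 50.0
```

Run:
```python
from h import *
im,W,pp,s=wview('w12'); print(s['t'],s['tool_pos'],s['orientation'],s['opening'],-pp[1].T@pp[2])
rect(W,pp,608,-41,68,.005,.0415,.045)
t=s['tool_pos']*1000; g=W[...,2]
m=((g>.145)&(g<.195)&(abs(W[...,0]-t[0]/1e3)<.09)&(abs(W[...,1]-t[1]/1e3)<.08)).astype(np.uint8)
ys,xs=np.where(m); print('hand px',xs.min(),xs.max(),ys.min(),ys.max(),np.percentile(g[ys,xs],[5,25,50,75,95]).round(4))
hs=((g>.046)&(g<.056)&(abs(W[...,0]-.608)<.06)&(abs(W[...,1]+.05)<.05)).astype(np.uint8)
n,l,st,ce=cv2.connectedComponentsWithStats(hs)
for i in range(1,n):
  if st[i,4]>3: q=W[l==i]*1000; print('dowel',ce[i].round(1),st[i,4],q.mean(0).round(1),'tip xy@53',onz('wrist',[ce[i]],.051,pp)[0].round(4)*1000)
cv2.imwrite('pics/w12.png',im[:,:,::-1])
```

```text
22.05 [ 0.52860999 -0.04947477  0.34581387] [-3.1389953  -0.04229584  0.01096632] 0.04954315459980917 [ 0.60390133 -0.04758149  0.32491769]
z 0.0169 rect [610.5 -40.9] [102.   75.8] 1.6 cent 614.6 -47.4 area 5965 px 231 320 48 165
hand px 188 369 171 345 [0.1616 0.1708 0.1716 0.1722 0.1835]
dowel [288.8  64.6] 47 [646.2 -51.1  49.7] tip xy@53 [646.  -51.1  51. ]
dowel [288.8 148.2] 45 [575.  -53.1  50.2] tip xy@53 [575.1 -53.1  51. ]
```

View pics/w12.png

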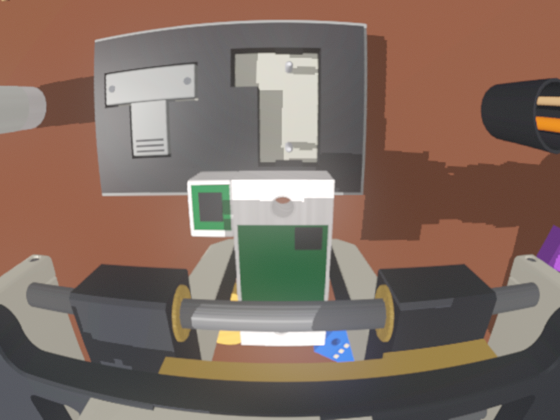

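Run:
```python
from h import *
W=np.load('w12.npz')['W']*1000; s=read_state(); print(s['tool_pos'],s['orientation'])
for v in range(168,196,2): print(v,np.round(W[v,300:325].mean(0),1),end=' ')
print()
for v in range(196,300,16): print(v,np.round(W[v,306:318].mean(0),1),end=' ')
print()
for v in (215,250,280): print(v,[(u,*np.round(W[v,u],1).tolist()[1:]) for u in list(range(184,196,2))+list(range(230,246,2))+list(range(320,342,2))])
```

```text
[ 0.52868375 -0.04948008  0.34610434] [-3.13911081 -0.04173772  0.01023602]
168 [557.7 -74.   44.8] 170 [555.9 -74.1  44.5] 172 [572.6 -64.3 148.8] 174 [572.7 -63.8 155.2] 176 [572.7 -63.2 161.1] 178 [572.8 -62.8 166.7] 180 [572.6 -62.4 170.7] 182 [571.6 -62.4 170.8] 184 [570.6 -62.5 170.9] 186 [569.5 -62.6 170.5] 188 [568.6 -62.6 170.7] 190 [567.7 -62.6 171. ] 192 [566.6 -62.7 170.6] 194 [565.6 -62.8 170.7] 
196 [564.6 -62.5 170.8] 212 [556.4 -62.9 171. ] 228 [548.5 -63.3 172.3] 244 [540.  -63.7 172.9] 260 [530.5 -64.3 171.8] 276 [521.  -64.9 172. ] 292 [511.2 -65.5 172.3] 
215 [(184, 57.1, -0.4), (186, 54.8, -0.4), (188, 52.4, 0.2), (190, -0.9, 169.5), (192, -2.8, 172.5), (194, -3.7, 171.7), (230, -22.4, 171.8), (232, -23.2, 170.6), (234, -24.3, 170.8), (236, -25.1, 169.4), (238, -26.4, 171.5), (240, -27.2, 170.3), (242, -28.3, 170.7), (244, -29.4, 171.1), (320, -67.1, 172.1), (322, -68.3, 170.9), (324, -69.4, 170.5), (326, -70.2, 171.4), (328, -71.3, 171.4), (330, -72.5, 170.2), (332, -73.4, 170.8), (334, -104.2, -0.4), (336, -106.1, 1.1), (338, -108.6, -1.0), (340, -110.8, -0.7)]
[... 345 characters left out ...]
), (326, -71.5, 171.9), (328, -72.6, 171.6), (330, -73.5, 172.4), (332, -74.7, 171.8), (334, -75.1, 175.3), (336, -76.3, 174.5), (338, -77.3, 174.6), (340, -78.4, 174.2)]
280 [(184, -22.2, 250.9), (186, -22.6, 250.5), (188, -22.4, 248.2), (190, -10.1, 207.8), (192, -11.0, 207.9), (194, -11.8, 207.5), (230, -24.3, 190.0), (232, -24.7, 186.1), (234, -24.6, 179.6), (236, -24.4, 171.5), (238, -25.5, 171.1), (240, -26.7, 171.8), (242, -27.7, 171.6), (244, -28.9, 172.2), (320, -69.6, 172.1), (322, -70.8, 171.8), (324, -72.0, 171.0), (326, -73.0, 171.5), (328, -74.1, 171.2), (330, -74.3, 176.7), (332, -74.2, 182.7), (334, -74.3, 187.3), (336, -73.7, 195.4), (338, -73.8, 199.3), (340, -73.7, 203.9)]
```

Run:
```python
from h import *
s=read_state(); t=s['tool_pos']*1000; go(t[0]+87.9,t[1]-2.8,260,-88.5)
```

```text
slide [88.4  5.3 85.5] dr [-0.002  0.006  0.   ] t 22.1
```

Request:
{"fn": "servo_tool", "kwargs": {"increments": [{"slide": [40, 2, 0], "dr": [0, 0.005, 0], "jaw": 0.9}, {"slide": [75, 4, 10], "dr": [0, 0.005, 0], "jaw": 0.9}, {"slide": [88, 5.3, 40], "dr": [0, 0.005, 0], "jaw": 0.9}, {"slide": [88, 5.3, 65], "dr": [0, 0.005, 0], "jaw": 0.9}, {"slide": [88, 5.3, 80], "dr": [0, 0.005, 0], "jaw": 0.9}, {"slide": [88, 5.3, 85], "dr": [0, 0.005, 0], "jaw": 0.9}, {"slide": [88, 5.3, 85], "dr": [0, 0.005, 0], "jaw": 0.9}, {"slide": [88, 5.3, 85], "dr": [0, 0.005, 0], "jaw": 0.9}]}}

```text
t: 22.9
tool_pos: [0.6169, -0.0525, 0.2628]
orientation: [-3.14, -0.039, -0.002]
force: [-0.2, 1.3, -1.8]
opening: 0.0494
gripper_force: 50.0
```

Run:
```python
from h import *
im,W,pp,s=wview('w13'); print(s['t'],s['tool_pos'],s['orientation'],s['force'])
W=W*1000
for v in range(160,206,2): print(v,np.round(W[v,300:318].mean(0),1),end=' ')
print()
for v in (170,186,195,215): print(v,[(u,*np.round(W[v,u],1).tolist()) for u in list(range(188,206,2))+list(range(316,346,2))])
c=im[110:290,170:370]; cv2.imwrite('pics/w13c.png',cv2.resize(c,None,fx=3.2,fy=3.2,interpolation=2)[:,:,::-1])
```

```text
22.9 [ 0.61687464 -0.05245802  0.26280266] [-3.13969448e+00 -3.93727047e-02 -2.22203262e-03] [-0.23171357  1.27358754 -1.77298294]
160 [666.3 -67.1  44.6] 162 [665.  -67.1  44.6] 164 [663.8 -67.2  44.9] 166 [658.8 -69.4  19.7] 168 [657.1 -69.6  17.7] 170 [655.5 -69.7  16.5] 172 [662.4 -65.6  65.9] 174 [662.4 -65.1  72.2] 176 [662.4 -64.6  78.4] 178 [662.4 -64.2  83.9] 180 [662.3 -63.9  88.2] 182 [661.3 -63.9  88.3] 184 [660.3 -64.   88.1] 186 [659.3 -64.   88.1] 188 [658.3 -64.1  88.1] 190 [657.3 -64.1  88.3] 192 [656.3 -64.1  88.1] 194 [655.3 -64.2  88.1] 196 [654.3 -64.2  88.2] 198 [653.3 -64.3  88.2] 200 [652.2 -64.3  87.9] 202 [651.2 -64.4  88.1] 204 [652.6 -63.5  97.1] 
170 [(188, 658.8, 8.5, 44.9), (190, 658.7, 7.4, 44.0), (192, 658.8, 5.8, 44.9), (194, 659.0, 4.2, 46.1), (196, 658.8, 3.2, 44.8), (198, 658.8, 1.9, 44.7), (200, 658.7, 0.8, 43.8), (202, 659.0, -0.9, 45.4), (204, 658.2, -1.1, 41.0), (316, 655.5, -75.1, 15.5), (318, 655.7, -76.4, 16.5), (320, 655.8, -77.8, 17.2), (322, 657.5, -77.9, 27.2), (324, 658.8, -78.2, 35.1), (326, 660.5, -78.2, 44.9), (328, 660.2, -79.7, 43
[... 1462 characters left out ...]
342, 644.7, -89.4, 44.5), (344, 644.8, -90.7, 44.6)]
215 [(188, 628.9, 10.0, 44.7), (190, 642.8, -4.3, 87.8), (192, 643.0, -5.6, 88.5), (194, 643.1, -6.7, 88.6), (196, 643.0, -7.7, 88.2), (198, 643.3, -9.0, 89.0), (200, 692.3, -50.8, 242.6), (202, 643.7, -11.3, 90.0), (204, 643.5, -12.2, 89.3), (316, 644.8, -68.4, 88.8), (318, 644.6, -69.5, 88.1), (320, 644.7, -70.4, 88.2), (322, 644.8, -71.4, 88.6), (324, 644.6, -72.5, 87.7), (326, 644.9, -73.4, 88.7), (328, 645.0, -74.4, 89.0), (330, 644.8, -75.5, 88.4), (332, 644.6, -76.6, 87.6), (334, 631.4, -85.1, 44.5), (336, 631.4, -86.4, 44.6), (338, 631.3, -87.8, 44.0), (340, 631.5, -89.1, 44.5), (342, 631.6, -90.3, 44.8), (344, 631.6, -91.6, 44.9)]
```

View pics/w13c.png

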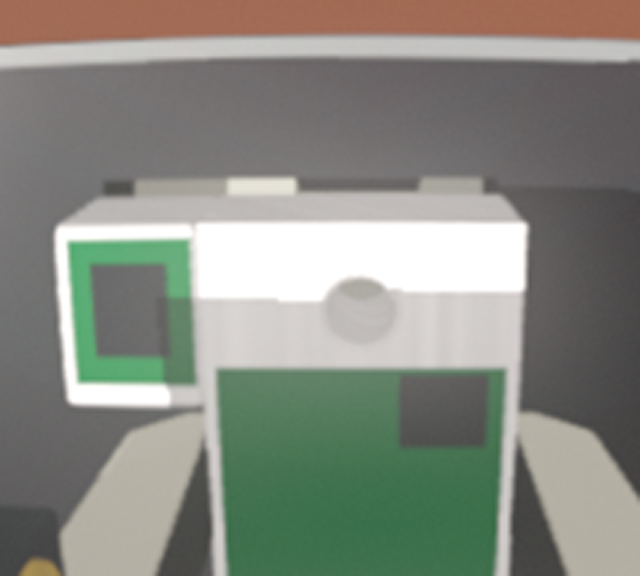

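Request:
{"fn": "servo_tool", "kwargs": {"increments": [{"slide": [-1.1, -0.3, 0], "dr": [0, 0, 0], "jaw": 0.9}, {"slide": [-1.1, -0.3, 3], "dr": [0, 0, 0], "jaw": 0.9}, {"slide": [-1.1, -0.3, 6], "dr": [0, 0, 0], "jaw": 0.9}, {"slide": [-1.1, -0.3, 9], "dr": [0, 0, 0], "jaw": 0.9}, {"slide": [-1.1, -0.3, 11], "dr": [0, 0, 0], "jaw": 0.9}, {"slide": [-1.1, -0.3, 11], "dr": [0, 0, 0], "jaw": 0.9}]}}

```text
t: 23.55
tool_pos: [0.6151, -0.052, 0.2494]
orientation: [-3.139, -0.039, 0.003]
force: [-0.5, -0.4, -2.0]
opening: 0.0495
gripper_force: 50.0
```

```bash
cat > chk.py <<'E'
from h import *
import sys
im,W,pp,s=wview(sys.argv[1]); print(s['t'],s['tool_pos'],s['force'],s['wrist_torque'])
W=W*1000
for v in range(160,200,2): print(v,np.round(W[v,300:318].mean(0),1),end=' ')
print()
for v in (int(a) for a in sys.argv[2:]): print(v,[(u,*np.round(W[v,u],1).tolist()) for u in list(range(188,206,2))+list(range(316,340,2))])
E
python3 chk.py w14 178 190
```

```text
23.55 [ 0.61510522 -0.05199326  0.24944432] [-0.54129711 -0.38359182 -1.97172629] [-0.03229376  0.20961458  0.04142117]
160 [665.6 -65.4  44.6] 162 [664.5 -65.4  44.7] 164 [663.3 -65.5  44.8] 166 [658.7 -67.5  22.3] 168 [657.  -67.7  19.8] 170 [655.2 -68.   16.8] 172 [660.  -65.   52.6] 174 [660.  -64.5  58.8] 176 [660.  -64.1  64.8] 178 [661.7 -63.1  78.9] 180 [659.9 -63.4  74.5] 182 [658.9 -63.4  74.6] 184 [657.9 -63.4  74.7] 186 [656.9 -63.5  74.6] 188 [655.9 -63.5  74.7] 190 [654.9 -63.6  74.6] 192 [653.9 -63.6  74.5] 194 [653.  -63.6  74.9] 196 [652.  -63.7  74.9] 198 [650.9 -63.7  74.7] 
178 [(188, 653.8, 5.3, 44.5), (190, 653.8, 4.0, 44.8), (192, 654.0, 2.5, 45.6), (194, 658.5, -5.0, 68.0), (196, 658.5, -6.1, 67.8), (198, 658.9, -7.7, 70.0), (200, 658.9, -8.7, 69.8), (202, 659.1, -10.2, 71.2), (204, 658.9, -10.9, 69.9), (316, 660.2, -67.4, 70.4), (318, 660.2, -68.4, 70.2), (320, 660.0, -69.6, 69.2), (322, 660.2, -70.5, 70.0), (324, 660.2, -71.5, 70.1), (326, 660.5, -72.3, 71.2), (328, 660.2, -73.6, 69.5), (330, 660.2, -74.6, 69.5), (332, 655.6, -79.6, 44.6), (334, 655.6, -80.7, 44.5), (336, 655.8, -81.8, 45.5), (338, 655.6, -83.2, 44.2)]
190 [(188, 653.6, -3.4, 74.4), (190, 653.8, -4.7, 75.2), (192, 653.8, -5.8, 75.4), (194, 653.8, -6.8, 75.0), (196, 653.9, -8.0, 75.6), (198, 653.7, -8.7, 74.5), (200, 653.8, -9.9, 75.1), (202, 654.3, -11.4, 76.8), (204, 654.0, -12.1, 75.5), (316, 655.0, -67.2, 74.7), (318, 655.1, -68.2, 74.9), (320, 655.1, -69.2, 74.7), (322, 655.1, -70.2, 74.8), (324, 654.8, -71.4, 73.2), (326, 655.1, -72.2, 74.2), (328, 655.1, -73.3, 74.0), (330, 655.1, -74.3, 73.9), (332, 655.2, -75.2, 74.4), (334, 648.5, -81.1, 44.8), (336, 648.6, -82.3, 45.0), (338, 648.5, -83.6, 44.5)]
```

Request:
{"fn": "servo_tool", "kwargs": {"increments": [{"slide": [0.8, 0.3, 0], "dr": [0, 0, 0], "jaw": 0.9}, {"slide": [0.8, 0.3, 2], "dr": [0, 0, 0], "jaw": 0.9}, {"slide": [0.8, 0.3, 4], "dr": [0, 0, 0], "jaw": 0.9}, {"slide": [0.8, 0.3, 5], "dr": [0, 0, 0], "jaw": 0.9}, {"slide": [0.8, 0.3, 5], "dr": [0, 0, 0], "jaw": 0.9}]}}

```text
t: 24.1
tool_pos: [0.616, -0.0523, 0.2448]
orientation: [-3.139, -0.039, 0.002]
force: [0.8, 0.3, -2.0]
opening: 0.0498
gripper_force: 50.0
```

```bash
python3 chk.py w15 190
```

```text
24.1 [ 0.61599792 -0.05228098  0.244804  ] [ 0.84348278  0.25445624 -2.02425049] [-0.06370331  0.19303092 -0.01449   ]
160 [667.2 -65.3  44.4] 162 [667.6 -64.6  54.9] 164 [665.  -65.4  44.5] 166 [665.4 -64.6  54.5] 168 [659.2 -67.5  22.5] 170 [657.6 -67.7  20.4] 172 [661.  -65.3  48.1] 174 [661.  -64.8  54.2] 176 [661.1 -64.4  60.4] 178 [661.1 -63.9  66. ] 180 [660.9 -63.6  70.1] 182 [660.  -63.6  70.5] 184 [658.9 -63.7  69.9] 186 [657.9 -63.8  69.7] 188 [656.9 -63.8  69.9] 190 [655.9 -63.9  70. ] 192 [654.9 -63.9  69.9] 194 [653.9 -63.9  70. ] 196 [652.9 -64.   69.9] 198 [651.9 -64.   70.1] 
190 [(188, 654.8, -4.1, 70.9), (190, 654.6, -4.8, 69.7), (192, 654.7, -5.9, 70.0), (194, 654.8, -7.1, 70.5), (196, 654.8, -8.1, 70.3), (198, 655.0, -9.3, 71.0), (200, 655.0, -10.4, 71.1), (202, 654.8, -11.2, 70.2), (204, 655.0, -12.4, 70.9), (316, 656.1, -67.5, 70.5), (318, 656.3, -68.4, 71.1), (320, 656.1, -69.5, 70.1), (322, 656.5, -70.3, 71.7), (324, 656.1, -71.5, 70.0), (326, 656.3, -72.4, 70.7), (328, 656.0, -73.6, 69.2), (330, 656.1, -74.5, 69.5), (332, 656.5, -75.2, 71.3), (334, 650.4, -80.8, 44.3), (336, 691.4, -50.6, 224.4), (338, 650.6, -83.0, 44.8)]
```

Request:
{"fn": "servo_tool", "kwargs": {"increments": [{"slide": [0, 0, 1], "dr": [0, 0, 0], "jaw": 0.9}, {"slide": [0, 0, 2], "dr": [0, 0, 0], "jaw": 0.9}, {"slide": [0, 0, 3], "dr": [0, 0, 0], "jaw": 0.9}, {"slide": [0, 0, 3], "dr": [0, 0, 0], "jaw": 0.9}]}}

```text
t: 24.55
tool_pos: [0.6161, -0.0523, 0.242]
orientation: [-3.139, -0.039, 0.002]
force: [-0.2, 0.4, -2.7]
opening: 0.0495
gripper_force: 50.0
```

Request:
{"fn": "servo_tool", "kwargs": {"increments": [{"slide": [0, 0, 1], "dr": [0, 0, 0], "jaw": 0.9}, {"slide": [0, 0, 2], "dr": [0, 0, 0], "jaw": 0.9}, {"slide": [0, 0, 2.5], "dr": [0, 0, 0], "jaw": 0.9}, {"slide": [0, 0, 2.5], "dr": [0, 0, 0], "jaw": 0.9}]}}

```text
t: 24.95
tool_pos: [0.6162, -0.0523, 0.2399]
orientation: [-3.139, -0.039, 0.001]
force: [-2.1, -0.7, 0.8]
opening: 0.0494
gripper_force: 50.0
```

Request:
{"fn": "servo_tool", "kwargs": {"increments": [{"slide": [-0.5, 0, 0], "dr": [0, 0, 0], "jaw": 0.9}, {"slide": [-0.5, 0, 0], "dr": [0, 0, 0], "jaw": 0.4}, {"slide": [-0.5, 0, 0], "dr": [0, 0, 0], "jaw": 0.15}, {"slide": [-0.5, 0, 0], "dr": [0, 0, 0], "jaw": 0.15}, {"slide": [-0.5, 0, 0], "dr": [0, 0, 0], "jaw": 0.15}, {"slide": [-0.5, 0, -15], "dr": [0, 0, 0], "jaw": 0.15}, {"slide": [-0.5, 0, -40], "dr": [0, 0, 0], "jaw": 0.15}, {"slide": [-0.5, 0, -40], "dr": [0, 0, 0], "jaw": 0.15}]}}

```text
t: 25.75
tool_pos: [0.6174, -0.0527, 0.285]
orientation: [-3.141, -0.039, -0.01]
force: [1.4, -0.3, 0.5]
opening: 0.079
gripper_force: 0.0
```

Run:
```python
from h import *
im,W,pp,s=wview('w16'); print(s['t'],s['tool_pos'],s['opening'])
W=W*1000
for v in range(130,300,6): print(v,np.round(np.median(W[v,310:316],0),1),end=' ')
print('\n',[(u,*np.round(W[200,u],1).tolist()[1:]) for u in range(200,340,6)])
```

```text
25.75 [ 0.61736955 -0.05266182  0.28495629] 0.07898893054998711
130 [685.7 -71.3  44.5] 136 [681.6 -71.4  45.2] 142 [677.5 -71.6  45. ] 148 [673.4 -71.7  45.2] 154 [669.3 -71.9  44.7] 160 [665.1 -72.1  44.5] 166 [661.2 -72.   46.4] 172 [660.2 -70.4  65.4] 178 [656.4 -70.6  65.6] 184 [652.4 -70.8  64.9] 190 [648.9 -70.9  66.2] 196 [644.9 -71.1  65.6] 202 [641.  -71.2  65.8] 208 [637.2 -71.4  66.4] 214 [633.2 -71.5  66.4] 220 [629.2 -71.7  66.5] 226 [625.2 -71.9  66.8] 232 [620.9 -72.2  66.1] 238 [616.5 -72.5  65.8] 244 [612.4 -72.7  66.1] 250 [608.  -73.   65.9] 256 [603.7 -73.2  66.1] 262 [599.1 -73.5  65.9] 268 [594.8 -73.8  66.4] 274 [590.3 -74.   66.5] 280 [585.6 -74.2  66.6] 286 [580.4 -74.3  65.9] 292 [575.4 -75.   65.8] 298 [570.4 -75.3  65.8] 
 [(200, 6.6, 44.9), (206, 2.0, 45.8), (212, -6.6, 64.7), (218, -11.0, 66.5), (224, -15.0, 67.4), (230, -19.0, 67.9), (236, -22.4, 65.1), (242, -26.3, 65.3), (248, -30.2, 65.1), (254, -34.0, 65.2), (260, -37.9, 65.9), (266, -41.7, 65.2), (272, -45.5, 66.3), (278, -49.3, 64.4), (284, -53.1, 64.1), (290, -56.9, 65.5), (296, -60.7, 65.7), (302, -64.6, 64.9), (308, -68.4, 64.4), (314, -72.2, 64.8), (320, -75.9, 66.6), (326, -82.8, 45.4), (332, -87.4, 43.4), (338, -91.4, 44.9)]
```

Request:
{"fn": "servo_tool", "kwargs": {"increments": [{"slide": [-4.5, 0, 0], "dr": [0, 0, 0], "jaw": 1}, {"slide": [-4.5, 0, 0], "dr": [0, 0, 0], "jaw": 1}, {"slide": [-4.5, 0, 10], "dr": [0, 0, 0], "jaw": 1}, {"slide": [-4.5, 0, 18], "dr": [0, 0, 0], "jaw": 1}, {"slide": [-4.5, 0, 22], "dr": [0, 0, 0], "jaw": 1}, {"slide": [-4.5, 0, 22], "dr": [0, 0, 0], "jaw": 1}, {"slide": [-4.5, 0, 22], "dr": [0, 0, 0], "jaw": 1}, {"slide": [-4.5, 0, 22], "dr": [0, 0, 0], "jaw": 1}, {"slide": [-4.5, 0, 22], "dr": [0, 0, 0], "jaw": 1}, {"slide": [-4.5, 0, 22], "dr": [0, 0, 0], "jaw": 1}, {"slide": [-4.5, 0, 22], "dr": [0, 0, 0], "jaw": 1}], "force": 20}}

```text
t: 26.9
tool_pos: [0.6113, -0.0525, 0.258]
orientation: [-3.139, -0.039, 0.0]
force: [0.2, 1.2, 0.5]
opening: 0.0007
gripper_force: 0.0
```

Request:
{"fn": "servo_tool", "kwargs": {"increments": [{"slide": [0, 0, 4], "dr": [0, 0, 0], "jaw": 1}, {"slide": [0, 0, 7], "dr": [0, 0, 0], "jaw": 1}, {"slide": [0, 0, 10], "dr": [0, 0, 0], "jaw": 1}, {"slide": [0, 0, 13], "dr": [0, 0, 0], "jaw": 1}, {"slide": [0, 0, 16], "dr": [0, 0, 0], "jaw": 1}, {"slide": [0, 0, 19], "dr": [0, 0, 0], "jaw": 1}, {"slide": [0, 0, 22], "dr": [0, 0, 0], "jaw": 1}, {"slide": [0, 0, 24], "dr": [0, 0, 0], "jaw": 1}, {"slide": [0, 0, 26], "dr": [0, 0, 0], "jaw": 1}, {"slide": [0, 0, 28], "dr": [0, 0, 0], "jaw": 1}, {"slide": [0, 0, 28], "dr": [0, 0, 0], "jaw": 1}]}}

```text
t: 28.0
tool_pos: [0.611, -0.0524, 0.2314]
orientation: [-3.139, -0.039, 0.003]
force: [-10.4, 1.4, 19.4]
opening: 0.0007
gripper_force: 9.8
```

Both parts look home. I'll press a little more, lift clear and check.

Request:
{"fn": "servo_tool", "kwargs": {"increments": [{"slide": [0, 0, 1.5], "dr": [0, 0, 0], "jaw": 1}, {"slide": [0, 0, 1.5], "dr": [0, 0, 0], "jaw": 1}]}}

```text
t: 28.2
tool_pos: [0.611, -0.0524, 0.2313]
orientation: [-3.139, -0.039, 0.003]
force: [-16.6, 1.2, 31.3]
opening: 0.0004
gripper_force: 15.3
```

Request:
{"fn": "servo_tool", "kwargs": {"increments": [{"slide": [0, 0, -30], "dr": [0, 0, 0], "jaw": 1}, {"slide": [0, 0, -70], "dr": [0, 0, 0], "jaw": 1}, {"slide": [-40, 0, -110], "dr": [0, 0, 0], "jaw": 1}, {"slide": [-80, 0, -130], "dr": [0, 0, 0], "jaw": 1}, {"slide": [-80, 0, -130], "dr": [0, 0, 0], "jaw": 1}, {"slide": [-80, 0, -130], "dr": [0, 0, 0], "jaw": 1}]}}

```text
t: 28.8
tool_pos: [0.5307, -0.0547, 0.3589]
orientation: [-3.14, -0.038, -0.002]
force: [0.4, -0.0, -0.2]
opening: 0.0007
gripper_force: 0.0
```

Run:
```python
from h import *
im,W,pp,s=wview('w17'); print(s['t'],s['tool_pos'])
W=W*1000
def zz(pts,o,yaw=.0262):
    c,sn=np.cos(yaw),np.sin(yaw)
    for a,b in pts:
        x,y=o[0]+c*a-sn*b,o[1]+sn*a+c*b; q=np.hypot(W[...,0]-x,W[...,1]-y)<3; print((a,b),np.median(W[q][:,2]).round(1),q.sum(),end=' ')
    print()
zz([(-46,0),(0,0),(46,0),(0,20),(0,-20),(35,38),(36,0),(-36,0),(0,-45)],(610.6,-52.3))
zz([(-36,0),(0,0),(25,0),(25,-40),(25,40),(36,0),(0,40)],(607.3,73.8))
top,d=read_camera('top'); np.savez('top1.npz',im=top,d=d)
a=cv2.resize(im[0:240,60:480],None,fx=1.3,fy=1.3); b=cv2.resize(top[80:340,100:480],(546,374)) 
cv2.imwrite('pics/fin.png',np.vstack([a[:220],b[:, :546]])[:,:,::-1] if a.shape[1]==546 else a[:,:,::-1])
```

```text
28.8 [ 0.53073987 -0.05465513  0.35889325]
(-46, 0) 274.6 611 (0, 0) 45.1 34 (46, 0) 44.5 36 (0, 20) 45.5 35 (0, -20) 45.2 35 (35, 38) 46.0 35 (36, 0) 51.0 37 (-36, 0) 51.1 32 (0, -45) 44.6 31 
(-36, 0) 44.8 29 (0, 0) 44.7 29 (25, 0) 45.0 24 (25, -40) 45.0 29 (25, 40) 45.0 22 (36, 0) 44.6 29 (0, 40) 44.6 27
```

View pics/fin.png

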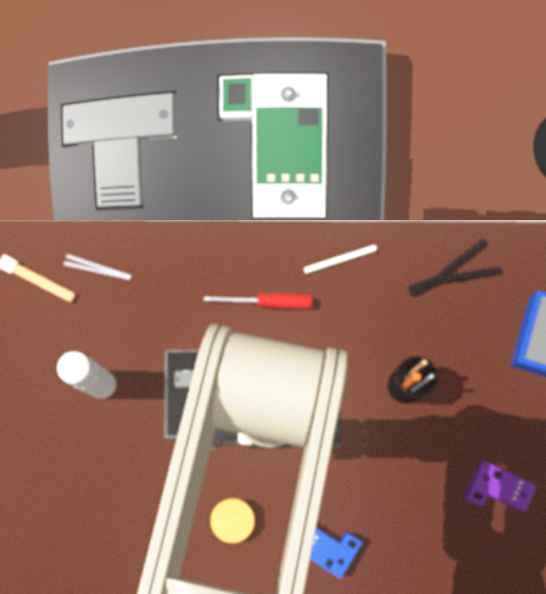

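The final view shows both parts flush: the hood at (118,150), and the module at (290,140) with both dowels through its holes. The measured tops are about 45 mm, level with the foam, and the dowel tips stand at 51 mm. The can, cup, tin and screwdriver have not moved.

```bash
python3 -c "
from plant import *
print(close_job())"
```

```text
the job is handed in; nothing more can be done
None
```

The hood and the module are both pressed home and flush with the foam, the module with both holes over its dowels. The hood tilted on the first try and had to be lifted out and laid in again. The bystanders were not disturbed, and the job is handed in at about 29 s.

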